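Fit the keyed swing arm of a dental surveyor and index it over the model

TASK

Put the surveyor's loose swing arm back on its post: turn it so that the keyway in the hub matches the key on the post and slide it fully down onto the collar. Swing the arm round with its post so that the spindle stands over the plaster model, pulling up the index plunger and twisting it to hold it out for this, and twist it back so that it drops home in the other notch and locks the post. Leave everything else on the bench standing where it is.

Things in the scene. Friction and masses are not known exactly. Their poses are not given: they have to be found in the camera images.
- surveyor: fixed dental surveyor: grey base plate 16 mm thick with a swivelling keyed post, a plunger bracket and a table holding a plaster model (its top 60 mm up). Origin: on the post's axis at bench height. In its frame the plunger stands at (0, 82), the model's centre at (21, -118), the plate covers x -68..72, y -166..124 mm
- post_seat (a point): centre of the steel collar (60 mm across, 45 mm above the bench) on which the hub must sit; turns with the post. The post above it: round, 28 mm across, 47 mm high, top 4 mm tapered. Its one key, 8 mm wide, reaches 19 mm from the axis on this frame's -x side and ends 12 mm below the post's top. +x: the way the fitted arm points
- swivel (a joint): angle of the post and its notched sector (rad, counter-clockwise from above). 0: parked, locked at the start. 1.222: other notch, arm over the model (-80 degrees in the surveyor's frame). Stops at -0.035 and 1.257; 0.1 N m friction, stays where left. A pinned notch gives 0.01 play; the round-ended pin finds a notch up to 0.03 off
- plunger_lift (a joint): how far the index plunger is pulled up (m): 0 home, pin in a notch; 0.0135 resting on its collar, twisted out; 0.018 upper stop. A spring presses it down with 3 N (home) to 7 N (top). It stands at about 0.011 when the pin rests on the sector beside a notch
- plunger_turn (a joint): twist of the plunger's knob (rad, counter-clockwise from above): 0 in line with the collar's slot, where it can go down (within about 0.1); 1.45 end stop. It twists only when pulled up 0.0135 or more; twisted over 0.5 it rests on the collar and stays out
- plunger_knob (a point): centre of the plunger's black wing knob: a bar 50 mm long (this frame's y), 14 mm thick (its x), 28 mm high, on the plunger's axis, 88 mm above the bench when home; turns and lifts with the knob. The collar below is 30 mm across, its top 64 mm above the bench
- bar_grip (a point): point in the middle of the loose swing arm's aluminium bar, 48 mm from the hub's axis, 35 mm above the hub's underside; x along the bar away from the hub, z up. Bar 16 mm wide, 18 mm high, runs to 111 mm from the axis. The arm stands on its hub on the bench, 0.27 to 0.47 kg, centre of mass 10 mm from the hub's axis
- hub_foot (a point): centre of the underside of the arm's steel hub (59 mm across, 44 mm high); frame as the arm's. The bore is 30 mm across, with one keyway 10 mm wide, out to 20.5 mm from the axis, on the side away from the bar (-x). Fitted, the arm has up to 0.06 rad of play on the key
- spindle_tip (a point): lower end of the spindle at the arm's far end, 120 mm from the hub's axis, 21 mm above the hub's underside; spindle head 25 mm across, spindle top 84 mm above the hub's underside; a lock screw ends 148 mm from the hub's axis
- polishing_tin: bystander: round tin with blue lid, 64 mm across, 28 mm high, beside the loose arm; origin at its underside
- stain_bottle: bystander: small white bottle with black cap, 30 mm across, 70 mm high, beside the loose arm; origin at its underside
- separator_bottle: bystander: white bottle with blue cap, 42 mm across, 103 mm high, beside the surveyor; origin at its underside
- dappen_glass: bystander: small frosted glass, 48 mm across, 61 mm high, beside the surveyor; origin at its underside
- cassette: bystander: flat milling blank in its cassette, 119 x 122 x 19 mm, at the right; origin at its underside
- wax_spatula: bystander: wax spatula 213 mm long, 9 mm high, lying between the surveyor and the loose arm, long side along its y; origin at its underside. Behind everything stand fixed furniture: to the right an oven (front at world x = 0.67, door handle out to 0.63 at 0.285 high), to the left a tall tower (face at x = 0.69)

How it is judged:
At the end, for the whole second after the job is handed in: The arm sits fully down on the collar, keyed (hub's underside within 3 mm of the collar, within 4 mm of the post's axis, upright within 0.06 rad); the post stands at the work notch (swivel within 0.025 rad of 1.222) with the plunger home in it (lifted less than 3 mm); all at rest (z of hub_foot in the frame of post_seat below 0.003 m and horizontal distance between hub_foot and post_seat below 0.004 m and angle between hub_foot's own z axis and vertical below 0.06 rad and value of joint swivel between 1.197 and 1.247 rad and value of joint plunger_lift below 0.003 m and velocity of joint swivel between -0.05 and 0.05 rad/s); the robot touches nothing.
It fails at once if a tin, bottle, glass, cassette or spatula on the bench is shoved by more than 25 mm (distance of any of polishing_tin, stain_bottle, separator_bottle, dappen_glass, cassette, wax_spatula from where it was at the start of the episode above 0.025 m).
It fails at once if a bottle, the tin or the glass is knocked over (angle between any of polishing_tin, stain_bottle, separator_bottle, dappen_glass's own z axis and vertical above 0.5 rad).
It also fails if it takes over 72 s, if anything falls off the work surface, if the arm or the gripper's body presses on something with over 40 N, if the wrist force passes 120 N, or if a joint passes its speed limit or range.

ROBOT

A 6-joint arm with a two-finger parallel gripper is mounted at the origin on a cart in front of the work surface, level with it; the furniture and walls round the work are solid. World frame = base frame: x ahead of the robot, y to its left, z up, the work surface at z = 0. Lengths are in m, angles in rad, forces in N, time in s.
With the tool pointing down it reaches from about 0.35 to 0.875 m from the base axis. Payload 4.2 kg.
Tool frame: the origin (TCP) lies at the centre of the arm's flange, where the gripper is bolted on; the fingertips stand 182 mm ahead of it and the grasp point (between the pads) lies 164 mm ahead of it; z points along the fingers, y is the line along which they close (so a half turn about z gives the same grasp; the last joint's range is limited). The gripper opens to 87 mm and grips with 3 to 60 N. Pads are 19 mm wide; open, the fingers measure 117 mm over their backs; the gripper's body (75 mm by 190 mm) begins 51 mm behind the grasp point.
Start: joints at [1.517, 0.385, 0.008, 0, -1.194, -0.259], TCP at [0.192, 0.595, 0.405] pointing down, gripper open.
Joint ranges: [-3.14, 3.14], [-1.21, 2.06], [-1.07, 1.41], [-3.16, 2.05], [-2.99, -0.16], [-3.1, 3.1]. Speed limits (rad/s): [2.79, 2.79, 3.14, 3.14, 3.14, 3.14].

INTERFACE

Orientations are given as a rotation vector (axis times angle).
In Python, from plant import arm gives the robot as it stands.
- The arm moves only by the tool drive_tool, never from a script. Its argument "commands" is a list of rows, each a list of 7 numbers: the turn, a rotation vector about the tool's x, y, z in degrees, then the shift along the tool's x, y, z in cm, then the closure, from 0 (fully open) to 1 (shut). In form: [[wx, wy, wz, x, y, z, jaw], ...]. A call has 1 to 8 rows; each row is the pose to reach, as a shift and turn from the pose commanded when the call began, along the tool's axes at that moment; what a row does not reach only later rows make up. A row lasts 1/10 s, in which the tool goes at most 50 mm and 8.59 degrees, less where a joint would pass 70% of its speed; a pose out of reach is approached as far as the arm can. A call with a gripper value outside its range is refused whole. The fingers move at their own pace and stop on an object; "force" is the grip in N (left out, the last holds). Time passes only in rows, so rows that repeat a pose let the fingers close. It gives the time, the measured TCP pose, the force, the opening and the grip force at its end, in the units of the state.
- arm.get_obs(): the state, without advancing time (a new reading comes with each control period).
- arm.get_image(name): name is "scene" or "side" or "wrist"; returns a dict with "color" (400x640x3 uint8, red, green, blue), "camera_matrix" (3x3 intrinsics, pixels), "eye" and "attitude" of the camera in the world; the wrist camera has in their place "T_tool_cam" (4x4, takes a point from camera to tool coordinates, whose origin is the TCP and whose axes are the flange's). Camera axes: x right, y down, z forward; pixel columns grow to the right and rows downward; lengths in m; the calibration is good to about 2 mm. The wrist camera is an equidistant fisheye: a pixel r from the principal point sees the ray r / f radians off the axis. A picture is of the moment at which its call begins: read the wrist's pose just before it. There is no depth.
- arm.hand_in(): hands the job in; it is judged then, once.
The state is a dict: "time_s": time; "joint_positions": joint angles; "joint_vel": joint speeds; "tau": joint torques, N m; "tool_pos": TCP position; "ee_rot": TCP orientation; "wrist_force": force on the tool from outside, world axes, zero at the start; "moment": the same for the moment, N m; "gripper_width": finger opening in m; "grip_force": force on a finger pad.
Only numpy, scipy, OpenCV 4.12 (cv2) and the standard library are available. Lean on these libraries where they do the work, as an engineer would, in place of code of your own. Each camera call takes 0.05 s, during which the arm holds its last target. There are 200 camera calls.

## Working session

There is one attempt and no reset: what is moved stays moved. The work goes in short steps, Python scripts to look and compute and a tool call to move; the robot and the scene stay as the last step left them, time stands still between calls to the robot, and variables do not carry over. Pictures are saved under pics/ and viewed, at most 10 in all, crops included, and the job is handed in when it is done.

Besides the shell and the picture viewer there is one more tool, called after "Emit:" by a JSON object that holds its "api" and its "payload", one argument or row to a line. drive_tool: Moves the arm, as the interface text tells. Its arguments: {"type":"object","properties":{"commands":{"type":"array","items":{"type":"array","items":{"type":"number"}}},"force":{"type":"number"}},"required":["commands"]}

```bash
mkdir -p pics; ls; cat > h.py <<'E'
import numpy as np, cv2
from scipy.spatial.transform import Rotation as R
from plant import arm
E
python3 - <<'E'
from h import *
o=arm.get_obs(); print(o)
for n in ["scene","side","wrist"]:
    d=arm.get_image(n); cv2.imwrite(f"pics/{n}0.png",d["color"][:,:,::-1]); print({k:v for k,v in d.items() if k!="color"})
E
```

```text
pics
{'time_s': 0.0, 'joint_positions': array([ 1.51659916e+00,  3.85546137e-01,  6.60158330e-03, -5.35194305e-04,
       -1.19400670e+00, -2.58590465e-01]), 'joint_vel': array([-3.88963937e-04,  9.52363009e-06,  1.13704020e-04,  9.50286266e-04,
       -7.31755598e-04,  5.57731927e-05]), 'tau': array([-5.94008015e-04, -3.90669715e+01,  1.87400061e+01,  4.21977684e+00,
        1.09160817e-02, -1.97467325e-04]), 'tool_pos': array([0.1922235, 0.5944755, 0.4036506]), 'ee_rot': array([ 3.10103479e+00, -4.89289580e-01, -4.31667820e-04]), 'wrist_force': array([-1.1162946 , -0.20274857,  0.29856393]), 'moment': array([-0.02469822, -0.03986804, -0.00779005]), 'grip_force': 0.0, 'gripper_width': 0.08708477014277703}
{'camera_matrix': array([[505.12906431,   0.        , 320.75897016],
       [  0.        , 505.12906431, 202.4885275 ],
       [  0.        ,   0.        ,   1.        ]]), 'eye': array([-0.81745917, -0.76839769,  0.75392177]), 'attitude': array([-1.7516265 ,  1.06801113, -0.70166342])}
{'camera_matrix': array([[515.32374508,   0.        , 327.12340118],
       [  0.        , 515.32374508, 196.80095763],
       [  0.        ,   0.        ,   1.        ]]), 'eye': array([-0.18384896, -1.13319265,  0.68869816]), 'attitude': array([-1.93594288,  0.62881552, -0.36481514])}
{'camera_matrix': array([[309.70691629,   0.        , 319.3111129 ],
       [  0.        , 309.70691629, 202.08637718],
       [  0.        ,   0.        ,   1.        ]]), 'T_tool_cam': array([[ 5.67619588e-04, -9.57911395e-01, -2.87063471e-01,
         7.86600236e-02],
       [ 9.99999243e-01,  8.56999388e-04, -8.82419211e-04,
        -4.61575255e-04],
       [ 1.09129264e-03, -2.87062753e-01,  9.57911157e-01,
         2.10301804e-02],
       [ 0.00000000e+00,  0.00000000e+00,  0.00000000e+00,
         1.00000000e+00]])}
```

View pics/side0.png

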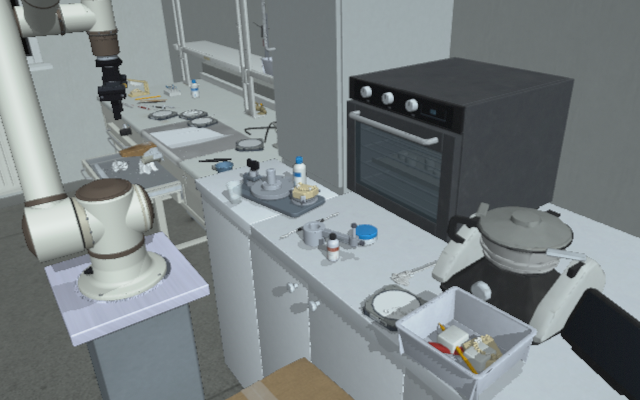

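View pics/scene0.png

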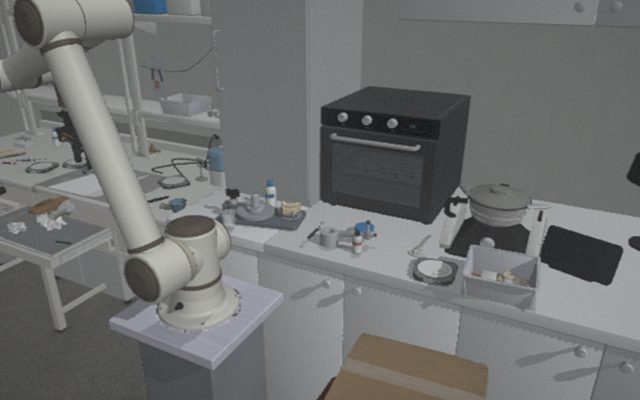

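Side view: plunger knob ~(253,165), post ~(271,175), model ~(305,190), loose hub ~(313,230), spindle ~(353,235), stain bottle (333,247), tin (366,235), dappen (235,190), separator (299,170). Cast rays for rough positions, then look from above with the wrist camera.

```bash
cat >> h.py <<'E'
def ray_fixed(d,uv):
    K=d["camera_matrix"]; r=R.from_rotvec(d["attitude"]).as_matrix()
    return d["eye"], r@np.linalg.solve(K,[uv[0],uv[1],1.])
def onz(e,v,z): return e+v*(z-e[2])/v[2]
def wr_pose(o):
    T=np.eye(4);T[:3,:3]=R.from_rotvec(o["ee_rot"]).as_matrix();T[:3,3]=o["tool_pos"];return T
def ray_wrist(d,o,uv):
    K=d["camera_matrix"];p=(np.array(uv,float)-K[:2,2])/K[0,0];a=np.hypot(*p)
    c=np.r_[p/max(a,1e-9)*np.sin(a),np.cos(a)]
    T=wr_pose(o)@d["T_tool_cam"]; return T[:3,3],T[:3,:3]@c
def proj_wrist(d,o,P):
    K=d["camera_matrix"];T=np.linalg.inv(wr_pose(o)@d["T_tool_cam"]);c=T[:3,:3]@P+T[:3,3]
    a=np.arctan2(np.hypot(c[0],c[1]),c[2]);n=np.hypot(c[0],c[1]);return K[:2,2]+K[0,0]*a*c[:2]/n
E
python3 - <<'E'
from h import *
d=arm.get_image("side"); s=arm.get_image("scene")
for n,uv,z in [("knob",(253,165),.09),("posttop",(271,170),.092),("model",(305,188),.06),("hubtop",(313,224),.044),("spin",(353,232),.05),("dappen",(235,182),.06),("sep",(299,158),.103),("stain",(333,238),.07),("tin",(366,232),.028)]:
    print(n,onz(*ray_fixed(d,uv),z).round(3))
for n,uv,z in [("post",(254,198),.092),("hub",(328,232),.044),("sep",(270,183),.103),("stain",(357,237),.07)]: print(n,onz(*ray_fixed(s,uv),z).round(3))
print(R.from_rotvec(arm.get_obs()["ee_rot"]).as_matrix().round(3))
E
```

```text
knob [0.476 0.231 0.09 ]
posttop [0.498 0.156 0.092]
model [0.545 0.041 0.06 ]
hubtop [ 0.457 -0.133  0.044]
spin [ 0.507 -0.239  0.05 ]
dappen [0.401 0.21  0.06 ]
sep [0.604 0.163 0.103]
stain [ 0.43  -0.261  0.07 ]
tin [ 0.558 -0.228  0.028]
post [0.467 0.143 0.092]
hub [ 0.44  -0.148  0.044]
sep [0.585 0.154 0.103]
stain [ 0.404 -0.261  0.07 ]
[[ 0.951 -0.308 -0.   ]
 [-0.308 -0.951 -0.001]
 [ 0.     0.001 -1.   ]]
```

Emit:
{"api": "drive_tool", "payload": {
  "commands": [
    [0, 0, 0, 4, 4.9, -0.5, 0],
    [0, 0, 0, 7, 9, -1, 0],
    [0, 0, 0, 10.5, 13, -1.4, 0],
    [0, 0, 0, 14, 17, -2, 0],
    [0, 0, 0, 17, 21, -2.5, 0],
    [0, 0, 0, 20, 25, -3, 0],
    [0, 0, 0, 23, 28.5, -3.5, 0],
    [0, 0, 0, 26, 32, -4, 0]
  ]
}}

```text
time_s: 1.05
tool_pos: [0.3357, 0.2213, 0.4437]
ee_rot: [-3.103, 0.488, -0.001]
wrist_force: [1.4, 0.5, 0.8]
gripper_width: 0.0872
grip_force: 0.0
```

Emit:
{"api": "drive_tool", "payload": {
  "commands": [
    [0, 0, 0, 3, 4, 0, 0],
    [0, 0, 0, 6, 7.5, 0, 0],
    [0, 0, 0, 9, 11, 0, 0],
    [0, 0, 0, 11, 14, 0, 0],
    [0, 0, 0, 12.5, 16, 0, 0],
    [0, 0, 0, 13, 17, 0, 0],
    [0, 0, 0, 13, 17, 0, 0]
  ]
}}

```text
time_s: 1.75
tool_pos: [0.4071, 0.0208, 0.4431]
ee_rot: [3.103, -0.493, -0.001]
wrist_force: [0.9, 0.0, -0.7]
gripper_width: 0.0865
grip_force: 0.0
```

```bash
cat >> h.py <<'E'
import pickle
def snap(n,cam="wrist"):
    o=arm.get_obs(); d=arm.get_image(cam); pickle.dump((o,d),open(n+".pkl","wb")); cv2.imwrite(f"pics/{n}.png",d["color"][:,:,::-1]); return o,d
def load(n): return pickle.load(open(n+".pkl","rb"))
E
python3 - <<'E'
from h import *
o,d=snap("w1");print(o["time_s"],o["tool_pos"],o["ee_rot"],o["wrist_force"])
E
```

```text
1.75 [0.40706199 0.02077888 0.44309428] [ 3.10258890e+00 -4.93223715e-01 -5.73152930e-04] [ 0.85743093  0.02300452 -0.69660485]
```

View pics/w1.png

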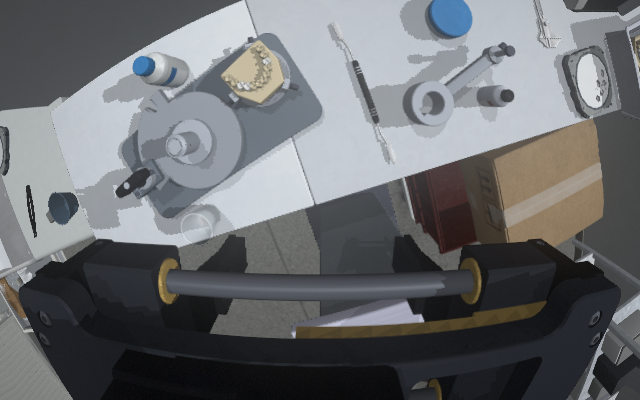

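Wrist view: hub bore ~(431,103), spindle ~(500,50), post ~(178,146), knob ~(132,183), model ~(255,72), spatula (363,90), tin (450,17), stain (495,96). Enlarge the crops.

```bash
python3 - <<'E'
from h import *
o,d=load("w1")
im=d["color"][:,:,::-1]
a=cv2.resize(im[75:225,90:260],None,fx=2.35,fy=2.35*1.0,interpolation=cv2.INTER_CUBIC)
b=cv2.resize(im[20:140,395:525],None,fx=2.94,fy=2.94,interpolation=cv2.INTER_CUBIC)
h=352; c=np.hstack([cv2.resize(a,(399,h)),cv2.resize(b,(381,h))]);cv2.imwrite("pics/crop1.png",c)
for n,uv,z in [("hub",(431,103),.044),("hubtopz44",(431,103),.044),("spin84",(508,47),.084),("post",(178,146),.092),("knob",(132,183),.1),("model",(255,72),.06)]:
    print(n,onz(*ray_wrist(d,o,uv),z).round(4))
E
```

```text
hub [ 0.4542 -0.1408  0.044 ]
hubtopz44 [ 0.4542 -0.1408  0.044 ]
spin84 [ 0.5022 -0.2514  0.084 ]
post [0.5016 0.1608 0.092 ]
knob [0.4838 0.2364 0.1   ]
model [0.5518 0.053  0.06  ]
```

View pics/crop1.png

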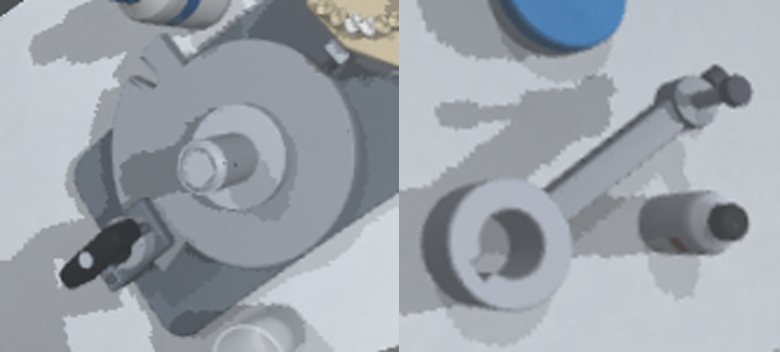

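Crop: post top centre px ≈(175,145); knob centre ≈(132.5,182.5); hub top ring centre ≈(433,103); spindle top ≈(510,51); keyway in the hub faces away from the bar; keyed side of post not visible yet; empty notch at upper-left of the sector.

```bash
python3 - <<'E'
from h import *
o,d=load("w1")
P=lambda uv,z: onz(*ray_wrist(d,o,uv),z)
h=P((433.2,102.9),.044);s=P((510.4,50.7),.084);p=P((175.1,145.2),.092);k=P((132.5,182.6),.102);m=P((255,75),.06)
print(h,s,p,k,m); v=s-h;print("arm",np.hypot(*v[:2]),np.arctan2(v[1],v[0]))
v=k-p;print("knob",np.hypot(*v[:2]),np.arctan2(v[1],v[0])-np.pi/2)
v=m-p;print("model",np.hypot(*v[:2]),np.hypot(21,118),np.arctan2(v[1],v[0])-np.arctan2(-118,21))
# colour centroid: tip of bar edges fit
E
```

```text
[ 0.45356547 -0.14377733  0.044     ] [ 0.49716428 -0.25356033  0.084     ] [0.50388374 0.16404477 0.092     ] [0.48398553 0.23397718 0.102     ] [0.54833287 0.05410555 0.06      ]
arm 0.11812350426297957 -1.1927611258513813
knob 0.07270819879016187 0.27720901348412585
model 0.11858480842569798 119.85407794480753 0.20809106544700318
```

```bash
python3 - <<'E'
from h import *
o,d=load("w1")
P=lambda uv,z: onz(*ray_wrist(d,o,uv),z)
a=P((117.7,192),.098);b=P((148.7,175),.098);print(a,b,np.degrees(np.arctan2(*(b-a)[1::-1])),np.hypot(*(b-a)[:2]))
T=wr_pose(o);print("tool x az",np.degrees(np.arctan2(T[1,0],T[0,0])),"q",o["joint_positions"])
for n,uv,z in [("dappenrim",(202,220),.061),("sepcap",(146,65),.103),("stain",(505,96),.07),("tin",(450,17),.028)]: print(n,P(uv,z).round(3))
print("move to", T[:3,:3].T@(np.array([.455,.205,.33])-T[:3,3]))
E
```

```text
[0.48119079 0.265695   0.098     ] [0.48422862 0.2095235  0.098     ] -86.90438410103671 0.056253586048149846
tool x az -18.065639026479126 q [ 4.53812661e-01 -2.85309062e-02 -4.12188985e-01 -1.87001867e-04
 -1.18746229e+00  8.01748770e-01]
dappenrim [0.403 0.184 0.061]
sepcap [0.604 0.162 0.103]
stain [ 0.442 -0.237  0.07 ]
tin [ 0.561 -0.212  0.028]
move to [-0.01151341 -0.19001664  0.11307921]
```

Emit:
{"api": "drive_tool", "payload": {
  "commands": [
    [0, 0, 8, 0, -3, 1.5, 0],
    [0, 0, 16, 0, -7, 3, 0],
    [0, 0, 24, 0, -11, 5, 0],
    [0, 0, 32, 0, -15, 7, 0],
    [0, 0, 40, 0, -18, 8.5, 0],
    [0, 0, 48, 0, -21, 9.5, 0],
    [0, 0, 55, 0, -23, 10, 0],
    [0, 0, 60, 0, -23, 10, 0]
  ]
}}

```text
time_s: 2.6
tool_pos: [0.4777, 0.2443, 0.3418]
ee_rot: [2.442, -1.974, -0.0]
wrist_force: [-0.1, -0.1, 0.6]
gripper_width: 0.0872
grip_force: 0.0
```

Emit:
{"api": "drive_tool", "payload": {
  "commands": [
    [0, 0, 0, 0, 0, 0, 0],
    [0, 0, 0, 0, 0, 0, 0]
  ]
}}

```text
time_s: 2.8
tool_pos: [0.4773, 0.2414, 0.3432]
ee_rot: [2.446, -1.971, -0.0]
wrist_force: [0.4, -0.8, 0.5]
gripper_width: 0.0871
grip_force: 0.0
```

```bash
python3 - <<'E'
from h import *
o,d=snap("w2");T=wr_pose(o);print(o["time_s"],o["tool_pos"],np.degrees(np.arctan2(T[1,0],T[0,0])),o["joint_positions"].round(2))
E
```

```text
2.8 [0.47730003 0.24136478 0.34323761] -77.71922670945739 [ 0.77  0.29 -0.3  -0.   -0.98 -0.56]
```

View pics/w2.png

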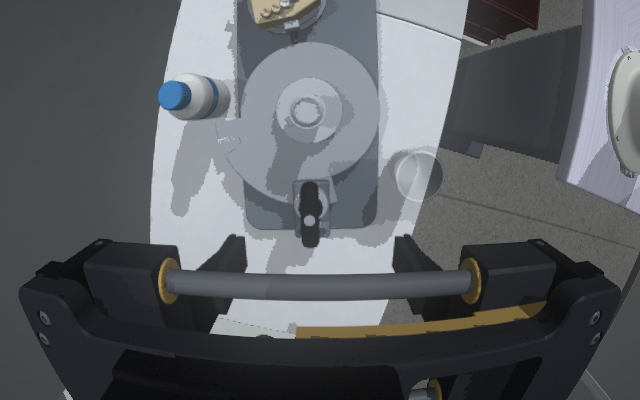

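Close view: knob bar is upright in the image, x≈302–319, rows 180–247, centre ≈(310,214); post top ≈(307,111), sector disc and plate square to the tool.

```bash
python3 - <<'E'
from h import *
o,d=load("w2");T=wr_pose(o);im=d["color"]
P=lambda uv,z: onz(*ray_wrist(d,o,uv),z)
m=(im.max(2)<45).astype(np.uint8);m[:,:285]=0;m[:,340:]=0;m[235+20:]=0;m[:175]=0
n,l,s,c=cv2.connectedComponentsWithStats(m);i=1+s[1:,4].argmax();print("knob",s[i],c[i])
ys,xs=np.where(l==i);print("axis slope",cv2.fitLine(np.c_[xs,ys].astype(np.float32),2,0,.01,.01).ravel())
g=cv2.cvtColor(im,cv2.COLOR_RGB2GRAY);ci=cv2.HoughCircles(cv2.resize(g[70:150,260:350],None,fx=4,fy=4,interpolation=2),3,1,20,param1=80,param2=25,minRadius=30,maxRadius=160)
if ci is not None: print((ci[0][:6]/4+[260,70,0]).round(1))
for uv in [(309,221),(310,247),(311,181)]: print("knob",uv,P(uv,.102).round(4))
p=P((306.5,111),.092);print("post",p)
for z in(.088,.102): 
  k=P((310,221),z); v=k-p;print(k.round(4),np.hypot(*v[:2]),np.degrees(np.arctan2(v[1],v[0]))-90)
for n,uv,z in [("dappenrim",(418,178),.061),("sepcap",(174,96),.103)]: print(n,P(uv,z).round(3))
E
```

```text
Traceback (most recent call last):
ValueError: attempt to get argmax of an empty sequence
```

```bash
python3 - <<'E'
from h import *
o,d=load("w2");T=wr_pose(o);im=d["color"]
P=lambda uv,z: onz(*ray_wrist(d,o,uv),z)
g=cv2.cvtColor(im,cv2.COLOR_RGB2GRAY)
print(g[200,296:325],g[240,296:325]); print(g[170:260:3,310])
ci=cv2.HoughCircles(cv2.resize(g[70:150,260:350],None,fx=4,fy=4,interpolation=2),3,1,20,param1=80,param2=25,minRadius=30,maxRadius=160)
if ci is not None: print((ci[0][:6]/[4,4,4]+[260,70,0]).round(1))
for uv in [(309,221),(310,247),(311,181)]: print("knob",uv,P(uv,.102).round(4))
p=P((306.5,111),.092);print("post",p)
for z in(.088,.102): 
  k=P((310,221),z); v=k-p;print(k.round(4),np.hypot(*v[:2]),np.degrees(np.arctan2(v[1],v[0]))-90)
for n,uv,z in [("dappenrim",(418,178),.061),("sepcap",(174,96),.103)]: print(n,P(uv,z).round(3))
E
```

```text
[132 128 128 108  75  48  48  50  49  51  49  50  50  50  50  49  50  49
  50  48  49  48  53  75 109 145 148 148 148] [150 149 150 149 149 126  53  53  53  54  54  54  54  55  55  55  55  57
  54  53  56  53  63 120 196 197 197 198 198]
[149 149 148 114  51  49  51  52  51  50  50  50  51  50  51 124 149 148
 147  54  54  54  53  55  54  55 127 151 151 158]
[[309.4 110.1  32.4]
 [306.1 114.6  14.4]
 [303.1 110.6  15.8]
 [306.1 105.4   8.6]
 [301.1 115.9   8.8]]
knob (309, 221) [0.4844 0.2458 0.102 ]
knob (310, 247) [0.4793 0.2669 0.102 ]
knob (311, 181) [0.4893 0.2151 0.102 ]
post [0.50337182 0.16631794 0.092     ]
[0.483  0.2507 0.088 ] 0.08684784310769389 13.56023396745978
[0.4837 0.2456 0.102 ] 0.08170422694573151 13.952590383137633
dappenrim [0.396 0.201 0.061]
sepcap [0.604 0.171 0.103]
```

Emit:
{"api": "drive_tool", "payload": {
  "commands": [
    [0, 0, 0, -0.25, -0.75, 0, 0],
    [0, 0, 0, -0.25, -0.75, 4.5, 0],
    [0, 0, 0, -0.25, -0.75, 8, 0],
    [0, 0, 0, -0.25, -0.75, 9.1, 0.3],
    [0, 0, 0, -0.25, -0.75, 9.1, 0.5],
    [0, 0, 0, -0.25, -0.75, 9.1, 0.5]
  ],
  "force": 10
}}

```text
time_s: 3.45
tool_pos: [0.4856, 0.245, 0.2536]
ee_rot: [-2.441, 1.973, -0.002]
wrist_force: [-1.1, 0.5, 0.7]
gripper_width: 0.0708
grip_force: 0.0
```

```bash
python3 - <<'E'
from h import *
o,d=snap("w3");print(o["time_s"],o["tool_pos"],o["wrist_force"])
g=cv2.cvtColor(d["color"],cv2.COLOR_RGB2GRAY)
for P in [(.484,.2455,.102)]: print(proj_wrist(d,o,np.array(P)))
c=d["color"][150:350,200:440,::-1];cv2.imwrite("pics/w3c.png",cv2.resize(c,None,fx=2.5,fy=2.5))
E
```

```text
3.45 [0.48557352 0.24501419 0.25364733] [-1.07192963  0.48649391  0.7226605 ]
[323.25550954 280.18658591]
```

View pics/w3c.png

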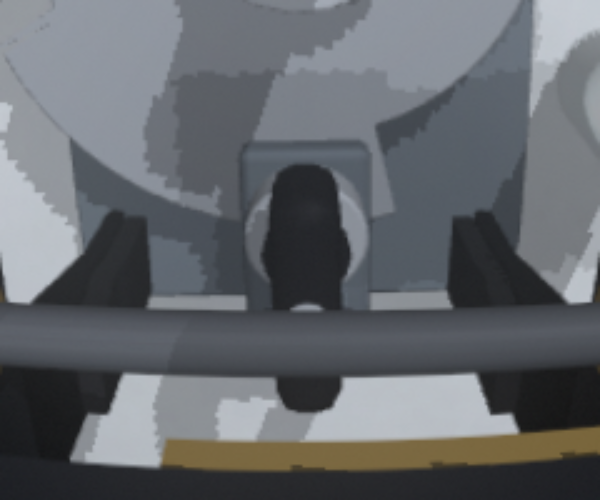

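```bash
python3 - <<'E'
from h import *
L=[ray_wrist(d,o,uv) for (o,d),uv in [(load("w2"),(309.5,221)),(load("w3"),(322.5,272.5))]]
A=[];b=[]
for e,v in L:
    v=v/np.linalg.norm(v);M=np.eye(3)-np.outer(v,v);A.append(M);b.append(M@e)
x=np.linalg.lstsq(np.vstack(A),np.hstack(b),rcond=None)[0];print("dot",x)
o,d=load("w3");P=lambda uv,z: onz(*ray_wrist(d,o,uv),z)
print(P((322.5,314),.102),P((322.5,216),.074),P((322.5,216),.09)); 
o,d=load("w2");P=lambda uv,z: onz(*ray_wrist(d,o,uv),z);print(P((310,247),.102),P((311,181),.074),P((309.4,110.1),.045))
E
```

```text
dot [0.4827837  0.25346222 0.08046893]
[0.47985037 0.26604321 0.102     ] [0.48919888 0.22261901 0.074     ] [0.49051033 0.21715761 0.09      ]
[0.47926378 0.26688418 0.102     ] [0.48870239 0.22149579 0.074     ] [0.50292911 0.16529721 0.045     ]
```

Emit:
{"api": "drive_tool", "payload": {
  "commands": [
    [0, 0, 0, 0.25, 0.15, 0, 0.5],
    [0, 0, 0, 0.25, 0.15, 0.1, 0.8],
    [0, 0, 0, 0.25, 0.15, 0.1, 1],
    [0, 0, 0, 0.25, 0.15, 0.1, 1],
    [0, 0, 0, 0.25, 0.15, 0.1, 1],
    [0, 0, 0, 0.25, 0.15, 0.1, 1],
    [0, 0, 0, 0.25, 0.15, 0.1, 1]
  ],
  "force": 25
}}

```text
time_s: 4.2
tool_pos: [0.4845, 0.242, 0.2514]
ee_rot: [-2.442, 1.974, -0.002]
wrist_force: [3.5, -0.2, -1.1]
gripper_width: 0.0193
grip_force: 25.0
```

Emit:
{"api": "drive_tool", "payload": {
  "commands": [
    [0, 0, 0, 0, 0, -0.6, 1],
    [0, 0, 0, 0, 0, -1.2, 1],
    [0, 0, 0, 0, 0, -1.6, 1],
    [0, 0, 0, 0, 0, -1.6, 1],
    [0, 0, 0, 0, 0, -1.6, 1]
  ],
  "force": 35
}}

```text
time_s: 4.7
tool_pos: [0.4844, 0.242, 0.2666]
ee_rot: [-2.441, 1.975, -0.001]
wrist_force: [5.2, 0.3, -8.0]
gripper_width: 0.019
grip_force: 35.0
```

Emit:
{"api": "drive_tool", "payload": {
  "commands": [
    [0, 0, -8, 0, 0, 0, 1],
    [0, 0, -16, 0, 0, 0, 1],
    [0, 0, -24, 0, 0, 0, 1],
    [0, 0, -32, 0, 0, 0, 1],
    [0, 0, -40, 0, 0, 0, 1],
    [0, 0, -48, 0, 0, 0, 1],
    [0, 0, -56, 0, 0, 0, 1],
    [0, 0, -62, 0, 0, 0, 1]
  ]
}}

```text
time_s: 5.5
tool_pos: [0.4854, 0.243, 0.2672]
ee_rot: [-3.108, 0.426, -0.008]
wrist_force: [8.2, 2.8, -8.1]
gripper_width: 0.0189
grip_force: 35.0
```

Emit:
{"api": "drive_tool", "payload": {
  "commands": [
    [0, 0, 0, 0, 0, 0, 1],
    [0, 0, 0, 0, 0, 0.3, 1],
    [0, 0, 0, 0, 0, 0.4, 1],
    [0, 0, 0, 0, 0, 0.4, 1]
  ]
}}

```text
time_s: 5.9
tool_pos: [0.4854, 0.243, 0.2647]
ee_rot: [-3.107, 0.433, -0.009]
wrist_force: [6.6, 2.5, 0.4]
gripper_width: 0.0189
grip_force: 35.0
```

Emit:
{"api": "drive_tool", "payload": {
  "commands": [
    [0, 0, 0, 0, 0, 0, 0.4],
    [0, 0, 0, 0, 0, 0, 0.4],
    [0, 0, 0, 0, 0, 0, 0.4],
    [0, 0, 0, 0, 0, -3, 0.4],
    [0, 0, 0, 0, 0, -6, 0.4],
    [0, 0, 0, 1, 2, -8, 0.4],
    [0, 0, 8, 2, 6, -8, 0.4],
    [0, 0, 16, 3, 11, -8, 0.4]
  ]
}}

```text
time_s: 6.7
tool_pos: [0.4821, 0.1283, 0.3435]
ee_rot: [-3.019, 0.869, 0.001]
wrist_force: [1.3, -0.5, -0.3]
gripper_width: 0.0521
grip_force: 0.0
```

Emit:
{"api": "drive_tool", "payload": {
  "commands": [
    [0, 0, 8, 1.82, 4.3, 0, 0.4],
    [0, 0, 16, 3.6, 9, 0, 0.4],
    [0, 0, 24, 5.4, 14, 0, 0.4],
    [0, 0, 30, 7.5, 19, 0, 0.4],
    [0, 0, 36, 9, 24, 0, 0.4],
    [0, 0, 36, 12, 27.5, 0, 0.4],
    [0, 0, 36, 15.2, 30, 0, 0.4],
    [0, 0, 36, 15.2, 30, 0, 0.4]
  ]
}}

```text
time_s: 7.5
tool_pos: [0.4531, -0.2102, 0.3426]
ee_rot: [2.599, -1.762, -0.001]
wrist_force: [-0.7, -0.3, 0.1]
gripper_width: 0.0522
grip_force: 0.0
```

```bash
python3 - <<'E'
from h import *
o,d=snap("w4");T=wr_pose(o);print(o["tool_pos"],np.degrees(np.arctan2(T[1,0],T[0,0])))
c=d["color"][0:330,120:520,::-1];cv2.imwrite("pics/w4c.png",cv2.resize(c,None,fx=1.8,fy=1.8,interpolation=2))
for P in [(.4536,-.1438,.044),(.4713,-.1884,.044),(.4979,-.2553,.084)]: print(proj_wrist(d,o,np.array(P)))
E
```

```text
[ 0.45305181 -0.21015275  0.34260253] -68.27595155212406
[293.99677775 256.05504351]
[292.63918413 210.58325971]
[286.59429212 137.66735928]
```

View pics/w4c.png

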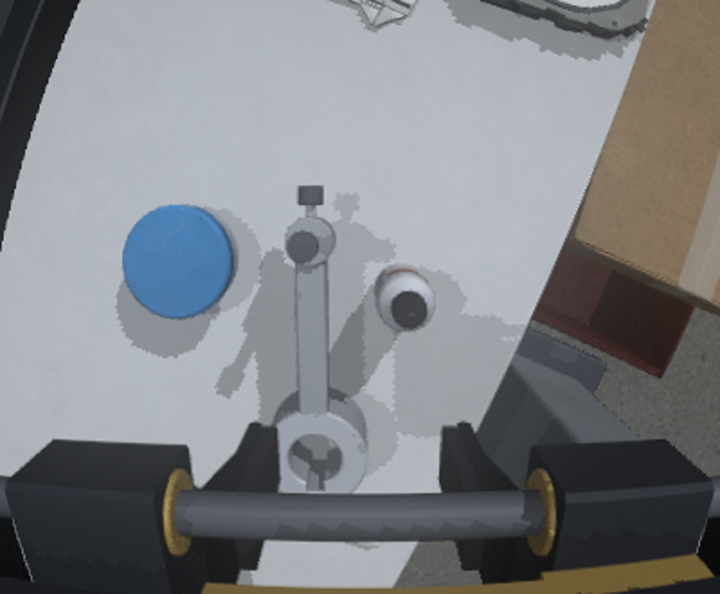

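```bash
python3 - <<'E'
from h import *
o,d=load("w4");P=lambda uv,z: onz(*ray_wrist(d,o,uv),z)
g=cv2.cvtColor(d["color"],cv2.COLOR_RGB2GRAY)
L=[]
for r in (155,175,195,215):
    row=g[r,270:325].astype(int);print(r,row[12:40])
h=P((298.3,252.2),.044);s=P((288.3,136.7),.084);print("hub",h,"spin",s,np.hypot(*(s-h)[:2]),np.degrees(np.arctan2(*(s-h)[1::-1])))
a=P((294.4,227.8),.044);b=P((292.8,150),.044);print("bar",a,b,np.degrees(np.arctan2(*(b-a)[1::-1])))
T=wr_pose(o)
for q in (h,s,a,b): print((T[:3,:3].T@(q-T[:3,3]))*100)
E
```

```text
155 [142 135 115 140 144 145 145 145 144 145 145 145 145 144 144 145 146 138
 119 112 139 161 162 162 162 161 161 162]
175 [142 127 111 128 145 144 144 144 143 144 143 143 143 144 143 143 144 142
 127 116 130 162 162 161 162 162 161 161]
195 [142 142 134 119 139 141 142 142 142 143 141 142 142 142 142 142 142 141
 136 124 117 135 121 121 120 121 121 121]
215 [142 141 136 121 118 129 136 141 140 141 141 141 140 140 141 141 140 141
 141 122  88  92 106 115 118 119 120 121]
hub [ 0.45109285 -0.14948312  0.044     ] spin [ 0.49693745 -0.25647057  0.084     ] 0.11639605360917049 -66.80465503924765
bar [ 0.46368563 -0.1726069   0.044     ] [ 0.4913185  -0.24220138  0.044     ] -68.34417278537704
[-5.70502307 -2.10805067 29.85782946]
[ 5.93026837 -2.40095702 25.8560034 ]
[-3.09077119 -2.42199366 29.85705099]
[ 4.39719241 -2.41307653 29.85617241]
```

Emit:
{"api": "drive_tool", "payload": {
  "commands": [
    [0, 0, 0, -1.2, -2.45, 0, 0.55],
    [0, 0, 0, -1.2, -2.45, 4, 0.55],
    [0, 0, 0, -1.2, -2.45, 8.5, 0.55],
    [0, 0, 0, -1.2, -2.45, 12.5, 0.55],
    [0, 0, 0, -1.2, -2.45, 14.2, 0.55],
    [0, 0, 0, -1.2, -2.45, 14.2, 0.55]
  ]
}}

```text
time_s: 8.15
tool_pos: [0.4694, -0.1847, 0.1985]
ee_rot: [2.603, -1.751, -0.012]
wrist_force: [-0.4, 0.4, -0.6]
gripper_width: 0.0394
grip_force: 0.0
```

Emit:
{"api": "drive_tool", "payload": {
  "commands": [
    [0, 0, 0, 0, 0, 0, 0.8],
    [0, 0, 0, 0, 0, 0, 1],
    [0, 0, 0, 0, 0, 0, 1],
    [0, 0, 0, 0, 0, 0, 1],
    [0, 0, 0, 0, 0, 0, 1]
  ],
  "force": 35
}}

```text
time_s: 8.65
tool_pos: [0.4712, -0.186, 0.2023]
ee_rot: [-2.605, 1.755, -0.002]
wrist_force: [-0.5, 1.0, 6.0]
gripper_width: 0.0156
grip_force: 34.9
```

```bash
python3 - <<'E'
from h import *
o,d=snap("w5");T=wr_pose(o);print(o["tool_pos"],np.degrees(np.arctan2(T[1,0],T[0,0])),o["wrist_force"],o["moment"])
c=d["color"][30:400,150:490,::-1];cv2.imwrite("pics/w5c.png",cv2.resize(c,None,fx=1.6,fy=1.6,interpolation=2))
E
```

```text
[ 0.47123934 -0.18599301  0.20229906] -67.91645863327359 [-0.47475816  1.00100613  5.95548571] [ 0.34465238  0.38464168 -0.06914239]
```

View pics/w5c.png

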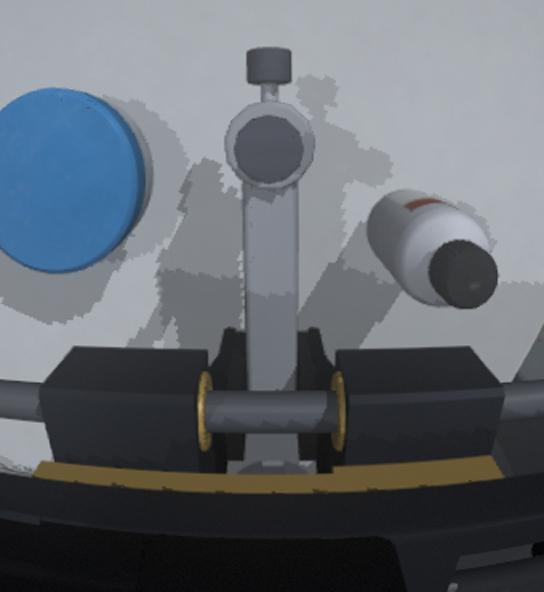

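Emit:
{"api": "drive_tool", "payload": {
  "commands": [
    [0, 0, 0, 0, 0, 0, 1],
    [0, 0, 0, 0, 0, 0, 1],
    [0, 0, 0, 0, 0, -1, 1],
    [0, 0, 0, 0, 0, -3, 1],
    [0, 0, 0, 0, 0, -6, 1],
    [0, 0, 0, 0, 0, -10, 1],
    [0, 0, 0, 0, 0, -11, 1],
    [0, 0, 0, 0, 0, -11, 1]
  ],
  "force": 60
}}

```text
time_s: 9.5
tool_pos: [0.4711, -0.186, 0.3128]
ee_rot: [-2.603, 1.754, -0.005]
wrist_force: [0.5, 0.3, -3.3]
gripper_width: 0.0159
grip_force: 59.9
```

```bash
python3 - <<'E'
from h import *
def spin(n):
    o,d=load(n);im=d["color"];T=wr_pose(o);M=d["T_tool_cam"]
    hsv=cv2.cvtColor(im,cv2.COLOR_RGB2HSV)
    m=((im.max(2)<110)&(im.max(2)>60)).astype(np.uint8);m[:50]=0;m[170:]=0;m[:,:290]=0;m[:,:][:,350:]=0
    n_,l,s,c=cv2.connectedComponentsWithStats(m)
    for i in range(1,n_):
        if s[i,4]>150: print(n,s[i],c[i].round(1))
    return o,d
o,d=snap("w6");T=wr_pose(o);print(o["tool_pos"],np.degrees(np.arctan2(T[1,0],T[0,0])),o["wrist_force"],o["moment"])
spin("w5");spin("w6")
for n,uv in (("w5",(318.1,122.5)),):
    o,d=load(n);T=wr_pose(o);q=onz(*ray_wrist(d,o,uv),.084);print(T[:3,:3].T@(q-T[:3,3]))
E
```

```text
[ 0.47111838 -0.18595667  0.31281788] -67.94517271505177 [ 0.47295844  0.33493697 -3.28646665] [-0.05948885 -0.05471866  0.01130018]
w5 [304  60  28  27 614] [317.8  71.2]
w5 [ 296  102   44   68 1560] [316.6 125.1]
w6 [304  60  28  30 618] [317.7  71.2]
w6 [ 296  103   44   45 1464] [317.3 124.4]
[ 0.07495789 -0.00060712  0.1183556 ]
```

Emit:
{"api": "drive_tool", "payload": {
  "commands": [
    [0, 0, 0, 0, 0, -3, 1],
    [0, 0, 8, -3, -2.5, -4.7, 1],
    [0, 0, 16, -6.5, -5, -4.7, 1],
    [0, 0, 24, -10, -8, -4.7, 1],
    [0, 0, 32, -14, -11, -4.7, 1],
    [0, 0, 40, -17.5, -14, -4.7, 1],
    [0, 0, 48, -21, -16.5, -4.7, 1],
    [0, 0, 56, -24, -19, -4.7, 1]
  ]
}}

```text
time_s: 10.35
tool_pos: [0.5565, 0.1101, 0.355]
ee_rot: [1.467, -2.771, -0.002]
wrist_force: [0.9, -0.4, -2.3]
gripper_width: 0.0154
grip_force: 59.9
```

Emit:
{"api": "drive_tool", "payload": {
  "commands": [
    [0, 0, 6, -0.5, 2, 0, 1],
    [0, 0, 12, -0.1, 3.5, 0, 1],
    [0, 0, 13.5, -0.1, 3.5, 0, 1],
    [0, 0, 13.5, -0.1, 3.5, 0, 1]
  ]
}}

```text
time_s: 10.75
tool_pos: [0.5282, 0.1282, 0.3562]
ee_rot: [1.141, -2.923, 0.001]
wrist_force: [0.4, 0.3, -2.2]
gripper_width: 0.0157
grip_force: 59.9
```

```bash
python3 - <<'E'
from h import *
o,d=snap("w7");T=wr_pose(o);print(o["tool_pos"],np.degrees(np.arctan2(T[1,0],T[0,0])),o["joint_positions"].round(2))
print(proj_wrist(d,o,np.array([.503,.166,.092])))
c=d["color"][60:360,200:560,::-1];cv2.imwrite("pics/w7c.png",cv2.resize(c,None,fx=2,fy=2,interpolation=2))
E
```

```text
[0.52815924 0.12822917 0.35624408] -137.35215236471777 [ 0.54  0.29 -0.26 -0.   -1.02 -1.36]
[371.48545943 217.59113803]
```

View pics/w7c.png

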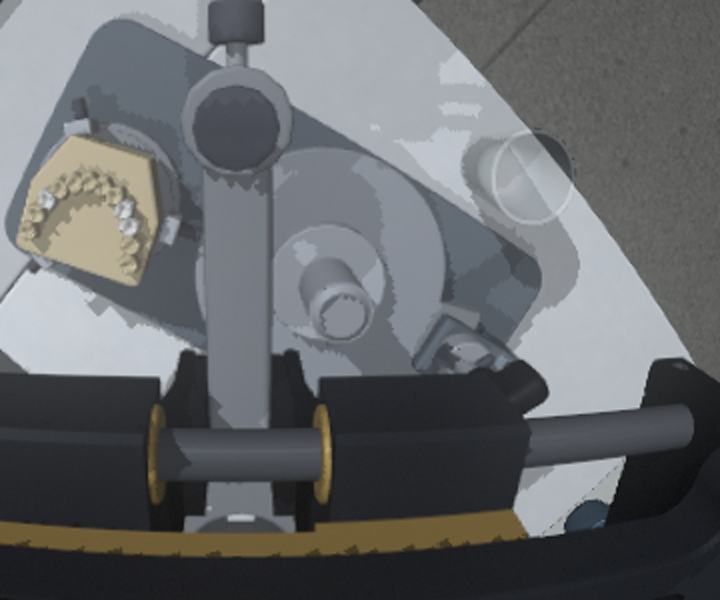

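```bash
python3 - <<'E'
from h import *
o,d=load("w7");T=wr_pose(o);P=lambda uv,z: onz(*ray_wrist(d,o,uv),z)
C=lambda x,y:(200+x/2,60+y/2)
print("post",P(C(341,315),.092),P(C(328,282),.045))
g=cv2.cvtColor(d["color"],cv2.COLOR_RGB2GRAY)
# plate edge points: strongest gradient along normal near line in crop (160,32)->(500,235)
E=[]
for t in np.linspace(0,1,18):
    x,y=np.array(C(160,32))*(1-t)+np.array(C(500,235))*t
    n=np.array([.51,-.86]);s=np.arange(-8,8,.5)
    v=cv2.remap(g,(x+n[0]*s).astype(np.float32)[None],(y+n[1]*s).astype(np.float32)[None],1).ravel().astype(int)
    k=np.abs(v[3:]-v[:-3])
    if k.max()>20:
        j=s[k.argmax()]+.75;E.append(P((x+n[0]*j,y+n[1]*j),.016)[:2])
E=np.array(E,np.float32);l=cv2.fitLine(E,cv2.DIST_HUBER,0,.01,.01).ravel();print(len(E),l,np.degrees(np.arctan2(l[1],l[0])))
n=np.array([-l[1],l[0]]);print("res",((E-l[2:])@n*1000).round(1),"dist post",(np.array([.503,.166])-l[2:])@n)
q=T[:3,:3].T@(np.array([.503,.166,.092])-T[:3,3]);print(q)
E
```

```text
post [0.50351194 0.16531665 0.092     ] [0.50226063 0.16558283 0.045     ]
18 [ 0.23327884 -0.9724099   0.44532084  0.1166978 ] -76.50981
res [ 0.3 -0.   0.1 -0.3  4.8  2.1 -3.3  0.   0.2  0.2  0.2  0.  -0.2  0.
  0.1  0.2  0.7 -0.1] dist post 0.06758894124810874
[-0.00807878  0.04453114  0.26426553]
```

Emit:
{"api": "drive_tool", "payload": {
  "commands": [
    [0, 0, -0.85, 2, 2, 0, 1],
    [0, 0, -0.85, 3.75, 4.36, 0, 1],
    [0, 0, -0.85, 3.75, 4.36, 2, 1],
    [0, 0, -0.85, 3.75, 4.36, 4.5, 1],
    [0, 0, -0.85, 3.75, 4.36, 5.4, 1],
    [0, 0, -0.85, 3.75, 4.36, 5.4, 1],
    [0, 0, -0.85, 3.75, 4.36, 5.4, 1]
  ]
}}

```text
time_s: 11.5
tool_pos: [0.4721, 0.1349, 0.3047]
ee_rot: [-1.162, 2.918, -0.001]
wrist_force: [0.7, 0.7, -2.4]
gripper_width: 0.0157
grip_force: 59.9
```

```bash
python3 - <<'E'
from h import *
o=arm.get_obs();T=wr_pose(o);print(o["tool_pos"],np.degrees(np.arctan2(T[1,0],T[0,0])),T[:3,2],"hub",T[:3,3]-.0455*T[:3,0])
a=snap("s1","side")[1];b=snap("c1","scene")[1]
c1=a["color"][140:220,215:335,::-1];c2=b["color"][160:240,195:315,::-1]
cv2.imwrite("pics/s1c.png",cv2.resize(np.vstack([c1,c2])[:,:],None,fx=3.7,fy=3.7,interpolation=2)[:592])
E
```

```text
[0.47214297 0.1349366  0.30465482] -136.57173484227206 [ 8.55247053e-04 -5.40332399e-05 -9.99999633e-01] hub [0.50518668 0.16621538 0.30468139]
```

View pics/s1c.png

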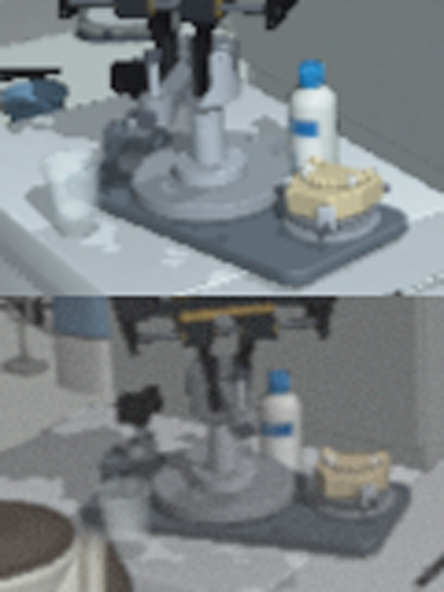

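Side/scene crops: hub hangs over the post about 8 mm up, knob held out. Nudge and descend.

Emit:
{"api": "drive_tool", "payload": {
  "commands": [
    [0, 0, 0, 0.15, 0.12, 0, 1],
    [0, 0, 0, 0.15, 0.12, 0.3, 1],
    [0, 0, 0, 0.15, 0.12, 0.6, 1],
    [0, 0, 0, 0.15, 0.12, 0.9, 1],
    [0, 0, 0, 0.15, 0.12, 1.2, 1],
    [0, 0, 0, 0.15, 0.12, 1.5, 1],
    [0, 0, 0, 0.15, 0.12, 1.5, 1]
  ]
}}

```text
time_s: 12.3
tool_pos: [0.4699, 0.1348, 0.289]
ee_rot: [-1.162, 2.918, -0.001]
wrist_force: [3.3, -2.1, -4.5]
gripper_width: 0.0151
grip_force: 60.0
```

Emit:
{"api": "drive_tool", "payload": {
  "commands": [
    [0, 0, 0, 0, -0.1, 0.2, 1],
    [0, 0, 0, 0, -0.1, 0.4, 1],
    [0, 0, 0, 0, -0.1, 0.6, 1],
    [0, 0, 0, 0, -0.1, 0.8, 1],
    [0, 0, 0, 0, -0.1, 1.0, 1]
  ]
}}

```text
time_s: 12.8
tool_pos: [0.4702, 0.1342, 0.2791]
ee_rot: [-1.162, 2.918, 0.0]
wrist_force: [-0.0, -0.1, -2.1]
gripper_width: 0.0156
grip_force: 59.9
```

Emit:
{"api": "drive_tool", "payload": {
  "commands": [
    [0, 0, 0, 0, 0, 0.5, 1],
    [0, 0, 0, 0, 0, 1.0, 1],
    [0, 0, 0, 0, 0, 1.5, 1],
    [0, 0, 0, 0, 0, 2.0, 1],
    [0, 0, 0, 0, 0, 2.5, 1],
    [0, 0, 0, 0, 0, 2.9, 1],
    [0, 0, 0, 0, 0, 2.9, 1]
  ]
}}

```text
time_s: 13.5
tool_pos: [0.4703, 0.1341, 0.2496]
ee_rot: [1.162, -2.918, 0.0]
wrist_force: [3.2, -0.2, -4.2]
gripper_width: 0.0154
grip_force: 59.9
```

Emit:
{"api": "drive_tool", "payload": {
  "commands": [
    [0, 0, 0, 0, 0, 0.15, 1],
    [0, 0, 0, 0, 0, 0.3, 1],
    [0, 0, 0, 0, 0, 0.3, 1],
    [0, 0, 0, 0, 0, 0.3, 1]
  ]
}}

```text
time_s: 13.9
tool_pos: [0.4702, 0.1341, 0.2474]
ee_rot: [-1.162, 2.918, 0.0]
wrist_force: [1.4, -0.5, -1.8]
gripper_width: 0.0156
grip_force: 59.9
```

Emit:
{"api": "drive_tool", "payload": {
  "commands": [
    [0, 0, -8, -0.04, -0.63, 0, 1],
    [0, 0, -16, -0.18, -1.25, 0, 1],
    [0, 0, -24, -0.39, -1.85, 0, 1],
    [0, 0, -32, -0.69, -2.41, 0, 1],
    [0, 0, -40, -1.06, -2.92, 0, 1],
    [0, 0, -48, -1.51, -3.38, 0, 1],
    [0, 0, -56, -2.01, -3.77, 0, 1],
    [0, 0, -64, -2.56, -4.09, 0, 1]
  ]
}}

```text
time_s: 14.7
tool_pos: [0.5177, 0.1216, 0.2476]
ee_rot: [-2.535, 1.853, -0.002]
wrist_force: [3.0, -1.5, -1.6]
gripper_width: 0.0154
grip_force: 60.1
```

```bash
python3 - <<'E'
from h import *
o=arm.get_obs();T=wr_pose(o);print(o["tool_pos"],np.degrees(np.arctan2(T[1,0],T[0,0])),o["wrist_force"],o["moment"],"hub",T[:3,3]-.0455*T[:3,0])
E
```

```text
[0.51771972 0.12155051 0.24755322] -72.33461364032685 [ 3.0031535  -1.50124534 -1.57517066] [-0.46569036 -0.98150624 -0.38345549] hub [0.5039124  0.16490495 0.24754136]
```

Emit:
{"api": "drive_tool", "payload": {
  "commands": [
    [0, 0, -2, 0, -0.16, 0, 1],
    [0, 0, -4, -0.01, -0.32, 0, 1],
    [0, 0, -5, -0.02, -0.4, 0, 1],
    [0, 0, -5, -0.02, -0.4, 0, 1]
  ]
}}

```text
time_s: 15.1
tool_pos: [0.5213, 0.1236, 0.2476]
ee_rot: [-2.609, 1.746, -0.002]
wrist_force: [4.2, -0.6, -1.8]
gripper_width: 0.0154
grip_force: 60.0
```

```bash
cat >> h.py <<'E'
def tq():
    o=arm.get_obs();T=wr_pose(o);r=T[:3,3]-np.array([.5033,.1655,0]);f=o["wrist_force"]
    print("az %.2f"%np.degrees(np.arctan2(T[1,0],T[0,0])),"F",f.round(1),"M",o["moment"].round(2),"tauz",round(o["moment"][2]+r[0]*f[1]-r[1]*f[0],3),"hub",(T[:3,3]-.0455*T[:3,0]).round(4))
E
python3 -c "from h import *;tq()"
```

```text
az -67.59 F [ 4.2 -0.6 -1.8] M [-0.19 -1.23 -0.25] tauz -0.086 hub [0.5039 0.1656 0.2476]
```

Emit:
{"api": "drive_tool", "payload": {
  "commands": [
    [0, 0, -1, 0, -0.08, 0, 1],
    [0, 0, -2, 0, -0.16, 0, 1],
    [0, 0, -2, 0, -0.16, 0, 1]
  ]
}}

```text
time_s: 15.4
tool_pos: [0.5226, 0.1243, 0.2475]
ee_rot: [-2.64, 1.699, -0.002]
wrist_force: [5.3, -0.1, -1.6]
gripper_width: 0.0159
grip_force: 60.0
```

```bash
python3 -c "from h import *;tq()"
```

```text
az -65.52 F [ 5.3 -0.1 -1.6] M [-0.2  -1.57 -0.34] tauz -0.129 hub [0.5038 0.1657 0.2475]
```

Emit:
{"api": "drive_tool", "payload": {
  "commands": [
    [0, 0, -1, 0, -0.08, 0, 1],
    [0, 0, -2, 0, -0.16, 0, 1],
    [0, 0, -2, 0, -0.16, 0, 1]
  ]
}}

```text
time_s: 15.7
tool_pos: [0.524, 0.125, 0.2475]
ee_rot: [-2.67, 1.653, -0.002]
wrist_force: [5.7, -1.1, -2.5]
gripper_width: 0.0154
grip_force: 60.0
```

```bash
python3 -c "from h import *;tq()"
```

```text
az -63.51 F [ 5.7 -1.1 -2.5] M [ 0.01 -1.62 -0.31] tauz -0.099 hub [0.5037 0.1658 0.2475]
```

Emit:
{"api": "drive_tool", "payload": {
  "commands": [
    [0, 0, -1, 0, -0.08, 0, 1],
    [0, 0, -1, 0, -0.08, 0, 1]
  ]
}}

```text
time_s: 15.9
tool_pos: [0.5247, 0.1254, 0.2475]
ee_rot: [-2.684, 1.629, -0.001]
wrist_force: [5.2, 1.6, -1.0]
gripper_width: 0.0153
grip_force: 60.0
```

```bash
python3 -c "from h import *;tq()"
```

```text
az -62.51 F [ 5.2  1.6 -1. ] M [ 0.16 -1.57 -0.31] tauz -0.069 hub [0.5037 0.1657 0.2475]
```

Emit:
{"api": "drive_tool", "payload": {
  "commands": [
    [0, 0, -1, 0, -0.08, 0, 1],
    [0, 0, -1, 0, -0.08, 0, 1]
  ]
}}

```text
time_s: 16.1
tool_pos: [0.5254, 0.1257, 0.2475]
ee_rot: [-2.699, 1.606, -0.001]
wrist_force: [5.6, 0.8, -1.4]
gripper_width: 0.0155
grip_force: 60.0
```

```bash
python3 -c "from h import *;tq()"
```

```text
az -61.50 F [ 5.6  0.8 -1.4] M [ 0.18 -1.59 -0.32] tauz -0.076 hub [0.5037 0.1657 0.2475]
```

Emit:
{"api": "drive_tool", "payload": {
  "commands": [
    [0, 0, -1, 0, -0.08, 0, 1],
    [0, 0, -1, 0, -0.08, 0, 1]
  ]
}}

```text
time_s: 16.3
tool_pos: [0.526, 0.1261, 0.2475]
ee_rot: [-2.713, 1.582, -0.001]
wrist_force: [5.7, 0.7, -1.1]
gripper_width: 0.0155
grip_force: 60.0
```

```bash
python3 -c "from h import *;tq()"
```

```text
az -60.50 F [ 5.7  0.7 -1.1] M [ 0.26 -1.48 -0.33] tauz -0.087 hub [0.5036 0.1657 0.2475]
```

Emit:
{"api": "drive_tool", "payload": {
  "commands": [
    [0, 0, -1, 0, -0.08, 0, 1],
    [0, 0, -1, 0, -0.08, 0, 1]
  ]
}}

```text
time_s: 16.5
tool_pos: [0.5267, 0.1265, 0.2475]
ee_rot: [-2.727, 1.558, -0.001]
wrist_force: [5.3, 1.9, -0.8]
gripper_width: 0.0155
grip_force: 60.0
```

```bash
python3 -c "
from h import *;tq();o,d=snap('w8')
for n in('w6','w7','w8'):
    o,d=load(n);im=d['color'];m=((im.max(2)<110)&(im.max(2)>60)).astype(np.uint8);m[:50]=0;m[100:]=0;m[:,:290]=0;m[:,350:]=0
    _,l,s,c=cv2.connectedComponentsWithStats(m);i=1+s[1:,4].argmax();print(n,s[i],c[i])
"
```

```text
az -59.48 F [ 5.3  1.9 -0.8] M [ 0.31 -1.5  -0.34] tauz -0.093 hub [0.5036 0.1657 0.2475]
w6 [304  60  28  30 618] [317.65048544  71.24271845]
w7 [292  55  43  45 804] [314.18159204  75.50746269]
w8 [306  59  44  34 723] [321.96127248  72.65836791]
```

```bash
python3 -c "
from h import *
for n in('w6','w7','w8'):
    g=cv2.cvtColor(load(n)[1]['color'],cv2.COLOR_RGB2GRAY)
    for r in(68,120,160,200): print(n,r,g[r,290:350:1].tolist())
"
```

```text
w6 68 [181, 182, 181, 180, 181, 181, 181, 182, 182, 182, 182, 183, 183, 171, 89, 73, 73, 76, 78, 79, 80, 82, 83, 86, 88, 91, 91, 92, 93, 93, 93, 92, 91, 91, 91, 89, 88, 87, 85, 84, 83, 77, 157, 184, 184, 184, 183, 183, 183, 183, 183, 184, 183, 184, 184, 183, 184, 184, 184, 184]
w6 120 [133, 127, 141, 145, 145, 144, 125, 97, 85, 89, 89, 87, 89, 89, 87, 88, 88, 89, 89, 89, 89, 88, 89, 89, 90, 89, 88, 89, 88, 88, 88, 89, 88, 89, 89, 89, 89, 89, 89, 89, 89, 88, 90, 89, 89, 88, 89, 87, 94, 120, 127, 128, 128, 128, 128, 129, 125, 177, 183, 183]
w6 160 [182, 183, 182, 183, 183, 182, 183, 182, 182, 182, 168, 137, 100, 106, 110, 134, 144, 144, 144, 144, 144, 143, 143, 143, 143, 143, 143, 143, 143, 142, 142, 142, 143, 143, 142, 142, 142, 142, 142, 142, 143, 142, 142, 135, 129, 123, 142, 180, 181, 181, 180, 181, 182, 182, 182, 183, 182, 173, 155, 141]
w6 200 [184, 183, 184, 183, 182, 182, 182, 182, 182, 183, 183, 162, 123, 111, 123, 135, 141, 142, 143, 143, 142, 143, 143, 142, 142, 142, 141, 141, 142, 142, 141, 141, 141, 141, 142, 141, 141, 141, 141, 141, 141, 141, 141, 136, 129, 116, 107, 119,
[... 1641 characters left out ...]
, 85, 87, 86, 86, 86, 86, 86, 85, 87, 86, 85, 87, 86, 79, 116, 126, 128, 128, 129, 130, 117, 144, 135]
w8 160 [131, 130, 120, 126, 130, 130, 130, 130, 130, 115, 108, 106, 97, 107, 119, 130, 140, 144, 144, 143, 144, 144, 144, 144, 143, 143, 143, 143, 143, 143, 143, 144, 142, 143, 143, 143, 143, 142, 143, 143, 143, 143, 143, 142, 137, 132, 132, 147, 184, 196, 196, 181, 168, 179, 181, 177, 166, 144, 118, 109]
w8 200 [81, 79, 77, 73, 74, 74, 73, 74, 73, 74, 73, 73, 76, 84, 110, 124, 135, 142, 141, 141, 142, 141, 142, 141, 142, 141, 142, 141, 141, 142, 141, 141, 142, 141, 141, 141, 141, 142, 142, 142, 141, 142, 142, 141, 135, 124, 102, 72, 74, 99, 106, 106, 107, 106, 106, 106, 106, 105, 103, 100]
```

Emit:
{"api": "drive_tool", "payload": {
  "commands": [
    [0, 0, 0, 0, 0, 0, 0.6],
    [0, 0, 0, 0, 0, 0, 0.5],
    [0, 0, 0, 0, 0, 0, 0.5],
    [0, 0, 0, 0, 0, -3, 0.5],
    [0, 0, 0, 0, 0, -7, 0.5],
    [0, 0, 0, 0, 0, -9.7, 0.5],
    [0, 0, -8, -3, -0.6, -9.7, 0.5],
    [0, 0, -16, -7, -1.4, -9.7, 0.5]
  ]
}}

```text
time_s: 17.35
tool_pos: [0.5024, 0.1929, 0.3451]
ee_rot: [-2.919, 1.162, 0.001]
wrist_force: [0.5, 0.9, 0.1]
gripper_width: 0.0433
grip_force: 0.0
```

```bash
python3 - <<'E'
from h import *
o=arm.get_obs();T=wr_pose(o);az=np.degrees(np.arctan2(T[1,0],T[0,0]));print(az,"shift cm",T[:3,:3].T@(np.array([.4854,.243,.345])-T[:3,3])*100,"wz",az+15.9)
E
```

```text
-43.41442584591995 shift cm [-4.68126231 -2.46713733  0.00772936] wz -27.514425845919952
```

Emit:
{"api": "drive_tool", "payload": {
  "commands": [
    [0, 0, -8, -2.4, -1.2, 0, 0.5],
    [0, 0, -16, -4.68, -2.47, 0, 0.5],
    [0, 0, -24, -4.68, -2.47, 0, 0.5],
    [0, 0, -27.5, -4.68, -2.47, 2, 0.5],
    [0, 0, -27.5, -4.68, -2.47, 5, 0.5],
    [0, 0, -27.5, -4.68, -2.47, 8, 0.5],
    [0, 0, -27.5, -4.68, -2.47, 8, 0.8],
    [0, 0, -27.5, -4.68, -2.47, 8, 1]
  ],
  "force": 30
}}

```text
time_s: 18.15
tool_pos: [0.4861, 0.2437, 0.2643]
ee_rot: [3.109, -0.438, -0.001]
wrist_force: [0.7, 0.7, 1.1]
gripper_width: 0.0342
grip_force: 0.0
```

Emit:
{"api": "drive_tool", "payload": {
  "commands": [
    [0, 0, 0, 0, 0, 0, 1],
    [0, 0, 0, 0, 0, 0, 1],
    [0, 0, 0, 0, 0, 0, 1]
  ]
}}

```text
time_s: 18.45
tool_pos: [0.4864, 0.2438, 0.2658]
ee_rot: [-3.109, 0.438, -0.003]
wrist_force: [-0.7, -1.1, 3.5]
gripper_width: 0.019
grip_force: 30.0
```

Emit:
{"api": "drive_tool", "payload": {
  "commands": [
    [0, 0, 0, 0, 0, -0.15, 1],
    [0, 0, 8, 0, 0, -0.15, 1],
    [0, 0, 16, 0, 0, -0.15, 1],
    [0, 0, 24, 0, 0, -0.15, 1],
    [0, 0, 32, 0, 0, -0.15, 1],
    [0, 0, 40, 0, 0, -0.15, 1],
    [0, 0, 48, 0, 0, -0.15, 1],
    [0, 0, 56, 0, 0, -0.15, 1]
  ]
}}

```text
time_s: 19.25
tool_pos: [0.4856, 0.2429, 0.2646]
ee_rot: [2.532, -1.855, -0.001]
wrist_force: [1.7, -1.9, -8.1]
gripper_width: 0.0185
grip_force: 30.0
```

Emit:
{"api": "drive_tool", "payload": {
  "commands": [
    [0, 0, 6, 0, 0, 0, 1],
    [0, 0, 6, 0, 0, 0.15, 1],
    [0, 0, 6, 0, 0, 0.3, 1],
    [0, 0, 6, 0, 0, 0.5, 1],
    [0, 0, 6, 0, 0, 0.5, 1]
  ]
}}

```text
time_s: 19.75
tool_pos: [0.4856, 0.2431, 0.2598]
ee_rot: [2.438, -1.976, -0.001]
wrist_force: [0.4, -4.2, -5.7]
gripper_width: 0.0189
grip_force: 30.0
```

Emit:
{"api": "drive_tool", "payload": {
  "commands": [
    [0, 0, 0, 0, 0, 0.2, 1],
    [0, 0, 0, 0, 0, 0.4, 1],
    [0, 0, 0, 0, 0, 0.6, 1],
    [0, 0, 0, 0, 0, 0.8, 1],
    [0, 0, 0, 0, 0, 0.8, 1]
  ]
}}

```text
time_s: 20.25
tool_pos: [0.4856, 0.2431, 0.2527]
ee_rot: [2.438, -1.976, -0.001]
wrist_force: [-2.2, -4.9, -2.4]
gripper_width: 0.0187
grip_force: 30.0
```

Emit:
{"api": "drive_tool", "payload": {
  "commands": [
    [0, 0, 0, 0, 0, 0.12, 1],
    [0, 0, 0, 0, 0, 0.12, 1],
    [0, 0, 0, 0, 0, 0.12, 0.5],
    [0, 0, 0, 0, 0, 0.12, 0.5],
    [0, 0, 0, 0, 0, 0.12, 0.5],
    [0, 0, 0, 0, 0, -3, 0.5],
    [0, 0, 0, 0, 0, -7, 0.5],
    [0, 0, 0, 0, 0, -9, 0.5]
  ]
}}

```text
time_s: 21.05
tool_pos: [0.4873, 0.2451, 0.3471]
ee_rot: [-2.435, 1.971, -0.004]
wrist_force: [0.8, 0.4, 0.7]
gripper_width: 0.0427
grip_force: 0.0
```

```bash
python3 - <<'E'
from h import *
o,d=snap("w9");T=wr_pose(o);print(o["tool_pos"],np.degrees(np.arctan2(T[1,0],T[0,0])),o["wrist_force"])
im=d["color"];g=cv2.cvtColor(im,cv2.COLOR_RGB2GRAY)
print("expected", [proj_wrist(d,o,np.array(p)).round(1).tolist() for p in [(.5032,.1655,.089),(.4847,.2425,.102),(.5032+.12*np.cos(np.radians(-66.5)),.1655+.12*np.sin(np.radians(-66.5)),.129),(.5032+.12*np.cos(np.radians(-61)),.1655+.12*np.sin(np.radians(-61)),.129)]])
m=(g<62).astype(np.uint8);m[240:]=0
n,l,s,c=cv2.connectedComponentsWithStats(m)
for i in range(1,n):
    if s[i,4]>60: print("dark",s[i],c[i].round(1))
m=((g<100)&(g>60)&(np.ptp(im,axis=2)<9)).astype(np.uint8);m[150:]=0
n,l,s,c=cv2.connectedComponentsWithStats(m)
for i in range(1,n):
    if 150<s[i,4]<6000: print("grey",s[i],c[i].round(1))
ci=cv2.HoughCircles(cv2.resize(g[40:180,230:400],None,fx=3,fy=3,interpolation=2),3,1,30,param1=80,param2=30,minRadius=30,maxRadius=170)
if ci is not None: print((ci[0][:8]/3+[230,40,0]).round(1))
E
```

```text
[0.48729107 0.24510639 0.3471271 ] -77.9789688548344 [0.81222488 0.38683567 0.72114428]
expected [[323.8, 106.7], [326.3, 212.2], [288.0, -58.8], [271.2, -54.4]]
dark [ 473    0   71   44 2272] [506.7  16.9]
dark [ 493   27   91  135 1849] [555.  110.4]
dark [ 524   35   34   79 1291] [540.1  70. ]
dark [314 177  23  63 939] [325.4 207.7]
[[322.8 106.8  37.7]
 [312.2 118.2  53.2]
 [332.8 103.8  28. ]
 [326.8  94.5  25. ]
 [298.8 134.2  46.5]
 [313.2 100.2  28.8]
 [324.5 117.2  12.8]]
```

Emit:
{"api": "drive_tool", "payload": {
  "commands": [
    [0, 0, 0, 3, 0, -4, 0.5],
    [0, 0, 0, 7, 0, -6, 0.5],
    [0, 0, 0, 10, 0, -6, 0.5],
    [0, 0, 0, 10, 0, -6, 0.5],
    [0, 0, 0, 10, 0, -6, 0.5]
  ]
}}

```text
time_s: 21.6
tool_pos: [0.5072, 0.1458, 0.4033]
ee_rot: [-2.437, 1.978, -0.001]
wrist_force: [-0.5, -0.4, 0.1]
gripper_width: 0.043
grip_force: 0.0
```

```bash
python3 - <<'E'
from h import *
o,d=snap("w10");T=wr_pose(o);print(o["tool_pos"])
im=d["color"];g=cv2.cvtColor(im,cv2.COLOR_RGB2GRAY);P=lambda uv,z: onz(*ray_wrist(d,o,uv),z)
h0=np.array([.5032,.1655])
for a in (-70,-66.5,-63,-60): print(a,[proj_wrist(d,o,np.r_[h0+r*np.array([np.cos(np.radians(a)),np.sin(np.radians(a))]),z]).round(1).tolist() for r,z in((0,.089),(.075,.089),(.12,.129),(.144,.095))])
m=((g<112)&(g>60)&(np.ptp(im,axis=2)<12)).astype(np.uint8);m[235:]=0;m[:,:200]=0;m[:,450:]=0
n,l,s,c=cv2.connectedComponentsWithStats(m)
for i in range(1,n):
    if 100<s[i,4]<8000: print("grey",s[i],c[i].round(1))
s=g[40:240,200:420]
ci=cv2.HoughCircles(cv2.resize(s,None,fx=3,fy=3,interpolation=2),3,1,30,param1=80,param2=28,minRadius=25,maxRadius=130)
if ci is not None: print((ci[0][:10]/3+[200,40,0]).round(1))
E
```

```text
[0.5071627  0.14583223 0.40326655]
-70 [[320.0, 211.6], [308.9, 136.8], [299.0, 86.6], [297.8, 64.3]]
-66.5 [[320.0, 211.6], [304.1, 137.7], [290.1, 88.3], [288.3, 66.1]]
-63 [[320.0, 211.6], [299.4, 138.8], [281.3, 90.6], [279.0, 68.5]]
-60 [[320.0, 211.6], [295.4, 140.0], [273.9, 93.0], [271.2, 71.1]]
grey [334   2  72  20 428] [369.  11.]
grey [200  80   6  34 123] [201.7  92.9]
grey [301 110  25  32 244] [313.9 125. ]
grey [437 119  13  54 363] [445.1 152.7]
[[318.5 210.5  27.5]
 [301.2  94.8  32.3]
 [295.2  85.5  29.1]
 [225.5 189.5  19.2]
 [284.2 103.5  25.8]
 [287.2  92.8  19.2]
 [305.2  84.8  21.8]
 [277.2  95.2  16.6]
 [292.8 114.2  21.4]
 [277.5 113.5  31. ]]
```

```bash
python3 - <<'E'
from h import *
o,d=load("w10");im=d["color"]
for r in (66,88,125,137,150): print(r,im[r,262:345].mean(1).astype(int).tolist() if 0 else [int(x) for x in im[r,262:345].mean(1)])
print(im[88,262:330:3].tolist())
E
```

```text
66 [134, 133, 133, 134, 134, 134, 134, 134, 134, 134, 135, 133, 134, 134, 134, 134, 133, 133, 135, 141, 149, 156, 162, 173, 196, 205, 208, 208, 204, 202, 200, 199, 199, 197, 199, 199, 201, 203, 202, 200, 197, 197, 201, 182, 176, 163, 162, 164, 164, 168, 170, 167, 165, 171, 160, 141, 133, 135, 148, 184, 199, 203, 186, 154, 126, 112, 102, 106, 106, 106, 100, 95, 89, 89, 101, 118, 118, 118, 118, 126, 131, 131, 132]
88 [176, 154, 153, 140, 117, 190, 190, 143, 113, 110, 109, 110, 109, 110, 111, 111, 110, 110, 110, 110, 118, 146, 175, 177, 177, 177, 176, 176, 175, 170, 137, 128, 127, 127, 126, 126, 126, 127, 126, 127, 121, 132, 162, 185, 172, 169, 184, 180, 169, 149, 120, 139, 170, 192, 196, 197, 197, 197, 196, 197, 196, 196, 197, 178, 146, 154, 154, 154, 154, 154, 142, 121, 115, 116, 115, 116, 116, 124, 130, 129, 129, 130, 129]
125 [109, 108, 108, 108, 109, 108, 108, 108, 108, 107, 107, 105, 113, 146, 150, 151, 150, 149, 146, 138, 127, 141, 166, 173, 172, 172, 172, 172, 172, 172, 173, 172, 173, 171, 172, 173, 168, 148, 117, 96, 99, 115, 117, 116, 118, 118, 124, 164, 148, 120, 104, 104, 97
[... 666 characters left out ...]
03, 104, 103, 105, 126, 153, 171, 167, 133, 159, 157, 159, 170, 170, 169, 169, 170, 170, 170, 170, 170, 170, 171, 170, 158, 123, 128, 161, 169, 169, 169, 167, 149, 148, 147, 147, 148, 148, 147, 148, 147, 148, 147, 147, 148, 148, 148, 148, 148, 148, 148, 159, 163, 166, 168, 169, 168, 168, 167, 168, 169, 168]
[[169, 175, 185], [136, 140, 146], [205, 195, 170], [104, 108, 118], [104, 107, 118], [106, 109, 119], [104, 108, 118], [140, 145, 153], [170, 176, 186], [169, 175, 186], [137, 138, 137], [135, 130, 116], [135, 129, 115], [135, 130, 116], [175, 167, 146], [183, 175, 151], [182, 175, 151], [150, 144, 125], [212, 203, 175], [214, 202, 175], [213, 203, 174], [189, 182, 163], [148, 153, 162]]
```

Emit:
{"api": "drive_tool", "payload": {
  "commands": [
    [0, 0, -8, 1.5, -1, 0, 0.5],
    [0, 0, -16.9, 2.34, -1.33, 1, 0.5],
    [0, 0, -16.9, 2.34, -1.33, 5, 0.5],
    [0, 0, -16.9, 2.34, -1.33, 9.5, 0.5],
    [0, 0, -16.9, 2.34, -1.33, 13.5, 0.5],
    [0, 0, -16.9, 2.34, -1.33, 15.5, 0.5],
    [0, 0, -16.9, 2.34, -1.33, 15.5, 0.8],
    [0, 0, -16.9, 2.34, -1.33, 15.5, 1]
  ],
  "force": 25
}}

```text
time_s: 22.45
tool_pos: [0.5252, 0.1269, 0.2479]
ee_rot: [-2.706, 1.596, -0.001]
wrist_force: [0.1, -0.6, 0.9]
gripper_width: 0.0343
grip_force: 0.0
```

Emit:
{"api": "drive_tool", "payload": {
  "commands": [
    [0, 0, 0, 0, 0, 0, 1],
    [0, 0, 0, 0, 0, 0, 1],
    [0, 0, 0, 0, 0, 0, 1]
  ]
}}

```text
time_s: 22.75
tool_pos: [0.525, 0.1261, 0.2492]
ee_rot: [-2.702, 1.597, -0.003]
wrist_force: [-0.2, 0.5, 2.4]
gripper_width: 0.0158
grip_force: 25.0
```

```bash
python3 -c "from h import *;tq()"
```

```text
az -61.16 F [-0.2  0.5  2.4] M [ 0.37  0.11 -0.02] tauz -0.021 hub [0.5031 0.1659 0.2492]
```

Emit:
{"api": "drive_tool", "payload": {
  "commands": [
    [0, 0, 2, 0, 0.16, 0, 1],
    [0, 0, 3, 0, 0.24, 0, 1],
    [0, 0, 3, 0, 0.24, 0, 1]
  ]
}}

```text
time_s: 23.05
tool_pos: [0.5233, 0.1248, 0.2492]
ee_rot: [-2.66, 1.666, -0.004]
wrist_force: [1.2, -0.5, 6.1]
gripper_width: 0.0161
grip_force: 25.0
```

```bash
python3 -c "from h import *;tq()"
```

```text
az -64.14 F [ 1.2 -0.5  6.1] M [ 0.05 -0.32 -0.07] tauz -0.036 hub [0.5034 0.1658 0.2491]
```

Emit:
{"api": "drive_tool", "payload": {
  "commands": [
    [0, 0, 1, 0, 0.08, 0, 1],
    [0, 0, 2, 0, 0.16, 0, 1],
    [0, 0, 2, 0, 0.16, 0, 1]
  ]
}}

```text
time_s: 23.35
tool_pos: [0.5219, 0.1242, 0.2491]
ee_rot: [-2.63, 1.712, -0.004]
wrist_force: [2.3, -0.1, 6.6]
gripper_width: 0.0155
grip_force: 25.0
```

```bash
python3 -c "from h import *;tq()"
```

```text
az -66.13 F [ 2.3 -0.1  6.6] M [ 0.04 -0.37 -0.01] tauz 0.079 hub [0.5035 0.1658 0.2491]
```

Emit:
{"api": "drive_tool", "payload": {
  "commands": [
    [0, 0, 1, 0, 0.08, 0, 1],
    [0, 0, 2, 0, 0.16, 0, 1],
    [0, 0, 2, 0, 0.16, 0, 1]
  ]
}}

```text
time_s: 23.65
tool_pos: [0.5205, 0.1235, 0.2491]
ee_rot: [-2.601, 1.758, -0.004]
wrist_force: [1.0, -0.1, 5.7]
gripper_width: 0.016
grip_force: 25.0
```

```bash
python3 -c "from h import *;tq()"
```

```text
az -68.11 F [ 1.  -0.1  5.7] M [-0.13 -0.35  0.01] tauz 0.05 hub [0.5035 0.1657 0.2491]
```

Emit:
{"api": "drive_tool", "payload": {
  "commands": [
    [0, 0, 1, 0, 0.08, 0, 1],
    [0, 0, 2, 0, 0.16, 0, 1],
    [0, 0, 2, 0, 0.16, 0, 1]
  ]
}}

```text
time_s: 23.95
tool_pos: [0.5188, 0.1227, 0.2491]
ee_rot: [-2.571, 1.803, -0.003]
wrist_force: [0.6, -1.5, 7.0]
gripper_width: 0.0159
grip_force: 25.0
```

```bash
python3 -c "from h import *;tq()"
```

```text
az -70.09 F [ 0.6 -1.5  7. ] M [-0.24 -0.18  0.08] tauz 0.087 hub [0.5033 0.1655 0.2491]
```

Emit:
{"api": "drive_tool", "payload": {
  "commands": [
    [0, 0, 1, 0, 0.08, -0.1, 1],
    [0, 0, 2, 0, 0.16, -0.1, 1],
    [0, 0, 2, 0, 0.16, -0.1, 1]
  ]
}}

```text
time_s: 24.25
tool_pos: [0.5167, 0.1221, 0.2491]
ee_rot: [-2.538, 1.85, -0.001]
wrist_force: [-0.1, -0.8, 5.5]
gripper_width: 0.0155
grip_force: 25.0
```

```bash
python3 -c "from h import *;tq()"
```

```text
az -72.17 F [-0.1 -0.8  5.5] M [-0.15 -0.22  0.03] tauz 0.013 hub [0.5028 0.1654 0.2491]
```

Emit:
{"api": "drive_tool", "payload": {
  "commands": [
    [0, 0, 1, 0, 0.08, 0, 1],
    [0, 0, 2, 0, 0.16, 0, 1],
    [0, 0, 2, 0, 0.16, 0, 1]
  ]
}}

```text
time_s: 24.55
tool_pos: [0.5151, 0.1216, 0.2491]
ee_rot: [2.507, -1.894, 0.001]
wrist_force: [-0.3, -1.1, 6.2]
gripper_width: 0.0158
grip_force: 25.0
```

```bash
python3 -c "
from h import *;tq();o,d=snap('w11');g=cv2.cvtColor(d['color'],cv2.COLOR_RGB2GRAY)
for r in(68,120,160,200): print(r,g[r,290:350:1].tolist())"
```

```text
az -74.14 F [-0.3 -1.1  6.2] M [-0.19 -0.08  0.23] tauz 0.202 hub [0.5027 0.1654 0.2491]
68 [176, 176, 176, 177, 178, 179, 182, 183, 185, 186, 184, 179, 174, 169, 157, 76, 68, 71, 72, 74, 77, 80, 82, 84, 85, 87, 87, 89, 89, 88, 85, 89, 88, 87, 86, 86, 83, 82, 79, 78, 77, 72, 80, 99, 109, 110, 109, 108, 109, 110, 109, 107, 106, 108, 109, 109, 109, 109, 109, 109]
120 [133, 118, 123, 142, 146, 147, 147, 109, 84, 86, 87, 86, 87, 86, 86, 87, 85, 85, 87, 86, 85, 86, 86, 84, 85, 85, 84, 85, 84, 84, 84, 84, 84, 83, 83, 84, 84, 83, 83, 83, 83, 83, 83, 84, 83, 83, 82, 83, 80, 78, 123, 124, 125, 125, 125, 121, 102, 122, 124, 125]
160 [133, 134, 146, 146, 144, 143, 147, 152, 140, 111, 94, 92, 89, 104, 106, 109, 111, 122, 144, 144, 144, 144, 144, 144, 144, 144, 144, 143, 143, 144, 145, 143, 144, 143, 143, 142, 143, 142, 141, 142, 142, 143, 142, 135, 127, 109, 92, 88, 92, 93, 97, 97, 92, 93, 103, 103, 98, 95, 91, 91]
200 [70, 70, 69, 71, 70, 70, 70, 70, 70, 68, 60, 55, 63, 83, 115, 129, 138, 143, 143, 142, 142, 143, 142, 142, 141, 141, 141, 141, 142, 141, 140, 141, 141, 141, 141, 142, 141, 141, 141, 141, 141, 141, 140, 135, 128, 114, 99, 109, 109, 110, 110, 109, 110, 110, 109, 109, 107, 106, 102, 102]
```

Emit:
{"api": "drive_tool", "payload": {
  "commands": [
    [0, 0, 1, 0, 0.08, 0, 1],
    [0, 0, 1, 0, 0.08, 0, 1]
  ]
}}

```text
time_s: 24.8
tool_pos: [0.5145, 0.1215, 0.2491]
ee_rot: [-2.491, 1.914, -0.001]
wrist_force: [0.7, -0.2, 5.5]
gripper_width: 0.0158
grip_force: 25.1
```

```bash
python3 -c "from h import *;tq()"
```

```text
az -75.08 F [ 0.7 -0.2  5.5] M [-0.04 -0.13  0.32] tauz 0.345 hub [0.5028 0.1655 0.2491]
```

Emit:
{"api": "drive_tool", "payload": {
  "commands": [
    [0, 0, 1, 0, 0.08, 0, 1],
    [0, 0, 1, 0, 0.08, 0, 1]
  ]
}}

```text
time_s: 25.0
tool_pos: [0.5139, 0.1215, 0.2491]
ee_rot: [-2.474, 1.935, -0.002]
wrist_force: [2.7, -0.7, 6.2]
gripper_width: 0.0156
grip_force: 25.3
```

```bash
python3 -c "
from h import *;tq();o,d=snap('w12');g=cv2.cvtColor(d['color'],cv2.COLOR_RGB2GRAY)
for r in(68,120,160,200): print(r,g[r,290:350:1].tolist())"
```

```text
az -76.08 F [ 2.7 -0.7  6.2] M [-0.07 -0.51  0.55] tauz 0.664 hub [0.503  0.1656 0.2491]
68 [183, 177, 171, 166, 163, 152, 148, 145, 139, 138, 137, 116, 65, 69, 70, 74, 76, 78, 79, 83, 84, 86, 87, 88, 89, 88, 89, 88, 87, 86, 86, 86, 84, 82, 80, 79, 77, 74, 71, 84, 107, 106, 128, 152, 149, 121, 109, 109, 109, 109, 109, 109, 105, 95, 85, 83, 84, 86, 87, 87]
120 [138, 146, 148, 133, 85, 86, 87, 88, 87, 86, 85, 87, 86, 87, 86, 86, 86, 86, 85, 85, 86, 85, 85, 85, 86, 84, 84, 84, 83, 84, 83, 83, 83, 82, 83, 83, 84, 83, 83, 83, 82, 83, 82, 83, 81, 83, 110, 125, 125, 125, 125, 124, 120, 115, 116, 124, 125, 125, 120, 104]
160 [144, 148, 152, 148, 122, 95, 99, 109, 110, 102, 99, 101, 105, 109, 110, 134, 145, 145, 144, 145, 144, 144, 143, 143, 143, 144, 144, 144, 143, 143, 143, 143, 143, 143, 142, 142, 141, 142, 143, 142, 140, 134, 126, 113, 96, 90, 96, 104, 100, 99, 103, 104, 103, 104, 104, 103, 96, 91, 91, 92]
200 [70, 70, 70, 69, 70, 69, 67, 58, 55, 56, 63, 79, 101, 121, 132, 141, 141, 141, 142, 142, 143, 142, 142, 142, 141, 141, 141, 142, 141, 142, 142, 141, 141, 141, 142, 141, 140, 140, 141, 141, 141, 140, 133, 123, 107, 101, 110, 111, 110, 110, 110, 110, 110, 111, 110, 109, 109, 108, 108, 106]
```

Emit:
{"api": "drive_tool", "payload": {
  "commands": [
    [0, 0, -3, -0.01, -0.24, 0, 1],
    [0, 0, -6, -0.02, -0.48, 0, 1],
    [0, 0, -9, -0.05, -0.71, 0, 1],
    [0, 0, -9, -0.05, -0.71, 0, 1]
  ]
}}

```text
time_s: 25.45
tool_pos: [0.5204, 0.1232, 0.2491]
ee_rot: [2.617, -1.738, -0.0]
wrist_force: [0.5, -0.7, 7.9]
gripper_width: 0.0158
grip_force: 25.0
```

```bash
python3 -c "from h import *;tq()"
```

```text
az -67.18 F [ 0.5 -0.7  7.9] M [-0.19 -0.02  0.03] tauz 0.043 hub [0.5027 0.1651 0.2491]
```

Emit:
{"api": "drive_tool", "payload": {
  "commands": [
    [0, 0, -2, 0, -0.16, 0, 1],
    [0, 0, -4, -0.01, -0.32, 0, 1],
    [0, 0, -4, -0.01, -0.32, 0, 1]
  ]
}}

```text
time_s: 25.75
tool_pos: [0.5236, 0.1246, 0.2491]
ee_rot: [-2.675, 1.646, -0.001]
wrist_force: [1.1, -1.9, 6.4]
gripper_width: 0.016
grip_force: 25.0
```

```bash
python3 -c "from h import *;tq()"
```

```text
az -63.22 F [ 1.1 -1.9  6.4] M [-0.27 -0.41 -0.04] tauz -0.031 hub [0.5031 0.1652 0.2491]
```

Emit:
{"api": "drive_tool", "payload": {
  "commands": [
    [0, 0, -2, 0, -0.16, 0, 1],
    [0, 0, -3, 0, -0.24, 0, 1],
    [0, 0, -3, 0, -0.24, 0, 1]
  ]
}}

```text
time_s: 26.05
tool_pos: [0.526, 0.1258, 0.2492]
ee_rot: [-2.716, 1.576, -0.002]
wrist_force: [2.6, -1.4, 4.9]
gripper_width: 0.0158
grip_force: 25.0
```

```bash
python3 -c "from h import *;tq()"
```

```text
az -60.25 F [ 2.6 -1.4  4.9] M [-0.26 -0.78 -0.19] tauz -0.114 hub [0.5035 0.1653 0.2492]
```

Emit:
{"api": "drive_tool", "payload": {
  "commands": [
    [0, 0, -1, 0, -0.08, 0, 1],
    [0, 0, -1.5, 0, -0.12, 0, 1],
    [0, 0, -1.5, 0, -0.12, 0, 1]
  ]
}}

```text
time_s: 26.35
tool_pos: [0.527, 0.1265, 0.2492]
ee_rot: [-2.736, 1.541, -0.002]
wrist_force: [2.5, -1.0, 5.8]
gripper_width: 0.016
grip_force: 25.1
```

```bash
python3 -c "from h import *;tq()"
```

```text
az -58.77 F [ 2.5 -1.   5.8] M [-0.23 -0.82 -0.38] tauz -0.305 hub [0.5034 0.1654 0.2492]
```

Emit:
{"api": "drive_tool", "payload": {
  "commands": [
    [0, 0, -1, 0, -0.08, 0, 1],
    [0, 0, -1.5, 0, -0.12, 0, 1],
    [0, 0, -1.5, 0, -0.12, 0, 1]
  ]
}}

```text
time_s: 26.65
tool_pos: [0.5278, 0.127, 0.2491]
ee_rot: [-2.755, 1.506, -0.001]
wrist_force: [2.2, -1.4, 6.8]
gripper_width: 0.0162
grip_force: 25.3
```

```bash
python3 -c "from h import *;tq()"
```

```text
az -57.33 F [ 2.2 -1.4  6.8] M [-0.19 -0.44 -0.55] tauz -0.497 hub [0.5032 0.1653 0.2492]
```

Emit:
{"api": "drive_tool", "payload": {
  "commands": [
    [0, 0, 5, -0.02, 0.4, 0, 1],
    [0, 0, 9.2, -0.06, 0.73, 0, 1],
    [0, 0, 9.2, -0.06, 0.73, 0, 1],
    [0, 0, 9.2, -0.06, 0.73, 0, 0.5],
    [0, 0, 9.2, -0.06, 0.73, 0, 0.5],
    [0, 0, 9.2, -0.06, 0.73, 0, 0.5],
    [0, 0, 9.2, -0.06, 0.73, -4, 0.5],
    [0, 0, 9.2, -0.06, 0.73, -9, 0.5]
  ]
}}

```text
time_s: 27.45
tool_pos: [0.5201, 0.1232, 0.3366]
ee_rot: [2.622, -1.715, -0.008]
wrist_force: [1.7, 0.6, 0.2]
gripper_width: 0.0416
grip_force: 0.0
```

Emit:
{"api": "drive_tool", "payload": {
  "commands": [
    [0, 0, 0, -3, 0, -4, 0.5],
    [0, 0, 0, 1, 8, -8, 0.5],
    [0, 0, 0, 5, 12, -10, 0.5],
    [0, 0, 0, 9, 15, -10, 0.5],
    [0, 0, 0, 13, 17, -10, 0.5],
    [0, 0, 0, 13, 17, -10, 0.5]
  ]
}}

```text
time_s: 28.05
tool_pos: [0.4157, -0.0652, 0.4388]
ee_rot: [-2.63, 1.718, 0.001]
wrist_force: [0.6, 0.1, -0.1]
gripper_width: 0.0434
grip_force: 0.0
```

```bash
python3 - <<'E'
from h import *
tq()
for n in ("side","scene"):
    b=arm.get_image(n)["color"];a=cv2.imread(f"pics/{n}0.png")[:,:,::-1]
    x0,y0=(245,153) if n=="side" else (222,182)
    for k,im in(("start",a),("now",b)):
        g=cv2.cvtColor(im,cv2.COLOR_RGB2GRAY)[y0:y0+25,x0:x0+24];m=(g<60).astype(np.uint8)
        N,l,s,c=cv2.connectedComponentsWithStats(m);i=1+s[1:,4].argmax();print(n,k,s[i],c[i].round(1))
    D=np.abs(a.astype(int)-b).max(2)>60;print(n,"bystander diff px", {q:int(D[y-8:y+9,x-8:x+9].sum()) for q,(x,y) in (dict(dap=(235,190),sep=(299,175),stain=(333,247),tin=(366,233)) if n=="side" else dict(dap=(229,217),sep=(270,195),stain=(357,243),tin=(364,230))).items()})
E
```

```text
az -66.29 F [ 0.6  0.1 -0.1] M [ 0.02 -0.15  0.07] tauz 0.192 hub [ 0.3974 -0.0235  0.4389]
side start [ 2  6 12 12 95] [ 7.5 11.5]
side now [ 2  6 12 12 97] [ 7.4 11.4]
side bystander diff px {'dap': 0, 'sep': 52, 'stain': 17, 'tin': 7}
scene start [ 5  7 12 10 79] [10.4 10.9]
scene now [ 5  7 12 10 79] [10.4 10.9]
scene bystander diff px {'dap': 4, 'sep': 12, 'stain': 9, 'tin': 20}
```

```bash
python3 -c "from h import *;print(arm.hand_in())"
```

```text
the job is handed in; nothing more can be done
None
```

The job is handed in at about 28 s: the arm is keyed onto its post, swung over the model, and blocked when pushed either way, and the plunger knob is back exactly where it was at the start. That the hub sits fully down I judged from heights and forces, not from a direct view, and no judging result was returned.

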